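# Fetch the spare feed roller from behind the cleaning supplies

### The job

Clear the bottle, the square tin and the spray can that stand in front of the spare feed roller out of the service tray, standing all three on the dark rubber mat before touching the roller. Then lay the roller centred in the vee rests of the cradle plate, and after that put each container back upright exactly where it stood at the start. Do not tip the containers, and leave the carton, mug and screwdriver alone.

Things in the scene. Friction and masses are not known exactly. Their poses are not given: they have to be found in the camera images.
- bottle: White plastic cleaner bottle, upright: straight round body 44 mm in diameter up to 100 mm high, with a paper band, then a shoulder and a grey cap to 122 mm; 0.25 kg. Origin: centre of its underside, z up. It starts on one of the tray's three dark pads (which varies): its own place for this run.
- tin: Plain square metal tin, upright: 42 x 42 mm, 100 mm high, with a small black screw cap near one corner, to 114 mm; 0.3 kg. Origin: centre of its underside, z up, x and y square to its sides. It starts on one of the tray's three dark pads (which varies): its own place for this run. Sides then within 5 degrees of parallel to the tray's; its facing need not be restored.
- spray: Slim steel spray can, upright: 38 mm in diameter up to 98 mm, then a white domed cap to 124 mm; 0.22 kg. Origin: centre of its underside, z up. It starts on one of the tray's three dark pads (which varies): its own place for this run.
- roller: Spare feed roller, lying: dark grey rubber drum 36 mm in diameter, 120 mm long, a 10 mm steel stub axle 18 mm long at each end; 0.3 kg. Origin: its middle, on its axis; own y along the axis. It starts in two vee rests at the back of the tray, along the tray's y, axis 33.5 mm and top 51.5 mm above the table, 53 mm behind the containers' centre line (about 13 mm free between).
- tray: Grey service tray, fixed, 180 (x) x 220 mm (y), floor top 6 mm above the table, lip 12 mm high. Origin: centre of its underside; x points away from the robot. Three 50 mm square dark pads, flush with the floor, at x = -18, y = -56, 0, 56 mm: the containers' places. At x = 35 mm the roller's two vee rests, 12 mm wide, at y = -45 and 45 mm, 32 mm high from the table.
- mat: Dark rubber mat lying on the table at one side of the tray (left or right), fixed, 260 mm (x) x 130 mm (y), 3 mm thick: the side area for the containers. Origin: centre of its underside; x along its long side.
- cradle: Aluminium plate at the other side of the tray, fixed, 80 (x) x 160 mm (y), 6 mm thick, with two black 90 degree vee rests, 12 mm wide, at y = -45 and 45 mm (78 mm free between), 48 mm wide at the mouth, 32 mm high from the table; they centre the drum. Origin: centre of the underside. Seated, the roller's origin is 33.5 mm above it, their y axes parallel (either way round).
- carton: Bystander: small closed cardboard carton, 40 x 75 x 28 mm high, on the table between robot and tray. Origin: centre of its underside. Leave alone.
- mug: Bystander: white mug, 76 mm in diameter, 90 mm high, between robot and tray. Origin: centre of its underside. Leave alone.
- screwdriver: Bystander: screwdriver lying on the table beyond the tray, about 200 mm long. Origin: its underside, midway along; x along it. Leave alone.

How it is judged:
By the outcome, as a careful person would: the job done as asked, in the order asked, and still so for the second after the job is handed in, with the robot touching nothing.
It also fails if it takes over 136 s, if anything falls off the work surface, if the arm or the gripper's body presses on something with over 40 N, if the wrist force passes 120 N, or if a joint passes its speed limit or range.

### The arm

A 6-joint arm with a two-finger parallel gripper is mounted at the origin on the work surface. World frame = base frame: x ahead of the robot, y to its left, z up, the work surface at z = 0. Lengths are in m, angles in degrees, forces in N, time in s.
With the tool pointing down it reaches from about 0.375 to 0.9 m from the base axis. Payload 3.1 kg.
Tool frame: the origin (TCP) lies midway between the tips of the shut fingers; the grasp point (between the pads) lies 19 mm behind it (bot.hold_point_z is the distance from the TCP to the grasp point, in m); z points along the fingers, y is the line along which they close (so a half turn about z gives the same grasp; the last joint's range is limited). The gripper opens to 87 mm and grips with 3 to 60 N. Pads are 19 mm wide; open, the fingers measure 117 mm over their backs; the gripper's body (75 mm by 190 mm) begins 51 mm behind the grasp point.
Start: joints at [-10.227, 30.224, 82.088, -0, 67.689, -10.227], TCP at [0.625, 0, 0.198] pointing down, gripper open.
Joint ranges: [-176.69, 176.69], [-43.24, 126.21], [12.49, 139.97], [-82, 262], [0, 151.66], [-163.58, 163.58]. Speed limits (degrees/s): [159.86, 159.86, 180, 180, 180, 180].

### API

Orientations are given as a 3x3 rotation matrix whose columns are the frame's x, y, z axes.
In Python, from rig import read_state, optics, order, bot gives the robot as it stands.
- The arm moves only by the tool drive_tool, never from a script. Its argument "steps" is a list of rows, each a list of 7 numbers: the finger opening in mm, from 0 to 87, then the shift along the tool's x, y, z normalised to -1 to 1, where 1 is 0.12 m, then the turn, a rotation vector about the tool's x, y, z normalised to -1 to 1, where 1 is 1.5 rad. In form: [[jaw, tx, ty, tz, ax, ay, az], ...]. A call has 1 to 8 rows; each row is the pose to reach, as a shift and turn from the pose commanded when the call began, along the tool's axes at that moment; what a row does not reach only later rows make up. A row lasts 1/10 s, in which the tool goes at most 50 mm and 8.59 degrees, less where a joint would pass 70% of its speed; a pose out of reach is approached as far as the arm can. A call with a number of a shift or a turn outside -1 to 1 is refused whole. A call with a gripper value outside its range is refused whole. The fingers move at their own pace and stop on an object; the grip force is fixed at half the most. Time passes only in rows, so rows that repeat a pose let the fingers close. It gives the time, the measured TCP pose, the force, the opening and the grip force at its end, in the units of the state.
- read_state(): the state, without advancing time (a new reading comes with each control period).
- optics.capture(name): name is "scene" or "side" or "wrist"; returns a dict with "color" (480x640x3 uint8, blue, green, red), "range_z" (480x640 float32, m along the optical axis (not along the pixel's ray), 0 where there is no reading), "fx", "fy", "cx", "cy" (pixels), "rvec" (rotation vector, rad) and "tvec" (3), from world to camera coordinates, as OpenCV has them. Camera axes: x right, y down, z forward; pixel columns grow to the right and rows downward; lengths in m; the calibration is good to about 2 mm. A picture is of the moment at which its call begins.
- order.hand_in(): hands the job in; it is judged then, once.
The state is a dict: "time_s": time; "joint_positions": joint angles; "qvel": joint speeds; "tau": joint torques, N m; "position": TCP position; "tcp_rot": TCP orientation; "force": force on the tool from outside, world axes, zero at the start; "moment": the same for the moment, N m; "opening": opening from 0.0 (shut) to 1.0 (fully open); "grasp_force": force on a finger pad.
Only numpy, scipy, OpenCV 4.12 (cv2) and the standard library are available. Lean on these libraries where they do the work, as an engineer would, in place of code of your own. Each camera call takes 0.05 s, during which the arm holds its last target. There are 200 camera calls.

## Working session

There is one attempt and no reset: what is moved stays moved. The work goes in short steps, Python scripts to look and compute and a tool call to move; the robot and the scene stay as the last step left them, time stands still between calls to the robot, and variables do not carry over. Pictures are saved under pics/ and viewed, at most 14 in all, crops included, and the job is handed in when it is done.

Besides the shell and the picture viewer there is one more tool, called after "Emit:" as name(argument=value, ...), one argument or row to a line, values as JSON. drive_tool: Moves the arm, as the interface text tells. Scaled input: -1 to 1 covers 0.12 m each way for a shift and 1.5 rad each way for a turn. Its arguments: {"type":"object","properties":{"steps":{"type":"array"}},"required":["steps"]}

```bash
ls; mkdir -p pics; python3 - <<'E'
from rig import read_state, optics, order, bot
import cv2,numpy as np
print(read_state()); print(bot.hold_point_z)
for n in ("scene","side"):
    c=optics.capture(n); cv2.imwrite(f"pics/{n}0.png",c["color"]); np.savez(f"{n}0.npz",**c)
    R=cv2.Rodrigues(np.array(c["rvec"]))[0]; print(n,c["fx"],c["cx"],c["cy"],-R.T@np.array(c["tvec"]).ravel(),R[2])
E
```

```text
pics
{'time_s': 0.0, 'joint_positions': array([-1.02273175e+01,  3.02781169e+01,  8.21565107e+01, -1.79105335e-04,
        6.76895479e+01, -1.02255641e+01]), 'qvel': array([-0.07612535, -0.02960478, -0.1148935 ,  0.00924094,  0.0169885 ,
        0.02534771]), 'tau': array([-5.45745443e-04, -4.40045428e+01, -1.76593530e+01,  6.32597599e-02,
        5.83207863e-02, -1.53719384e-04]), 'position': array([6.24210991e-01, 1.70618887e-04, 1.96580115e-01]), 'tcp_rot': array([[ 2.98190511e-05,  9.99997724e-01, -2.13334862e-03],
       [ 9.99999927e-01, -2.90042579e-05,  3.81961498e-04],
       [ 3.81898753e-04, -2.13335985e-03, -9.99997651e-01]]), 'force': array([0.16330804, 0.31420172, 0.55375523]), 'moment': array([ 0.00464996, -0.04177727,  0.00320329]), 'grasp_force': 0.0, 'opening': 1.002605332531199}
0.0187
scene 576.9900219219272 323.00984090251967 241.83707708432283 [ 0.97895813 -0.67912129  0.58310074] [-0.43739472  0.70795461 -0.55451432]
side 625.1499375866449 324.2460386115644 246.7042072004149 [ 0.19653882 -0.64308008  0.95679886] [ 0.3206655   0.55735684 -0.7658505 ]
```

View pics/scene0.png

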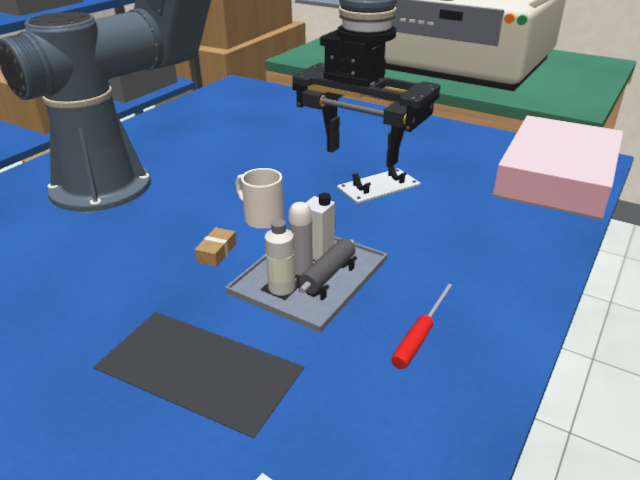

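View pics/side0.png

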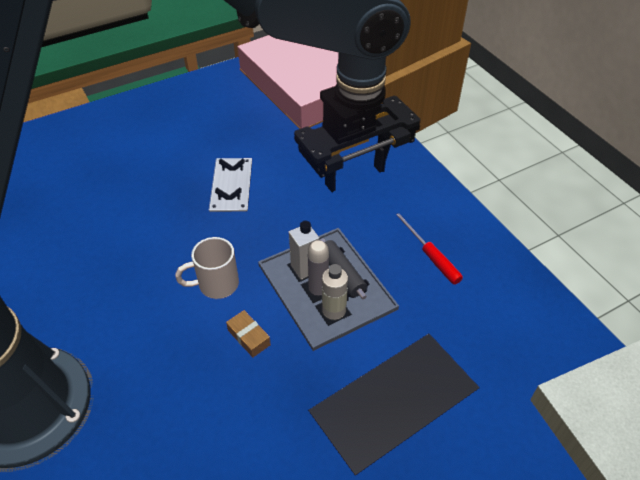

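Both views show tray with bottle (nearest mat), spray (middle) and tin (far), with the mat on the robot's right and the cradle on its left. Measure the corners by triangulation.

```bash
cat > h.py <<'E'
import numpy as np, cv2
from scipy.optimize import least_squares
def load(n): return dict(np.load(n+".npz"))
def cam(c):
    K=np.array([[c["fx"],0,c["cx"]],[0,c["fy"],c["cy"]],[0,0,1]],float)
    return K,cv2.Rodrigues(np.asarray(c["rvec"],float))[0],np.asarray(c["tvec"],float).ravel()
def tri(c1,p1,c2,p2):
    P=[]
    for c in (c1,c2):
        K,R,t=cam(c); P.append(K@np.c_[R,t])
    X=cv2.triangulatePoints(P[0],P[1],np.array(p1,float).reshape(2,1),np.array(p2,float).reshape(2,1))
    return (X[:3]/X[3]).ravel()
def onplane(c,p,z):
    K,R,t=cam(c); o=-R.T@t; d=R.T@np.linalg.solve(K,[p[0],p[1],1.]); return o+d*(z-o[2])/d[2]
def proj(c,X):
    K,R,t=cam(c); return cv2.projectPoints(np.array(X,float).reshape(-1,3),R,t,K,None)[0].reshape(-1,2)
def cloud(c):
    K,R,t=cam(c); z=np.asarray(c["range_z"],float); v,u=np.indices(z.shape)
    X=np.stack([(u-c["cx"])/c["fx"]*z,(v-c["cy"])/c["fy"]*z,z],-1)
    W=(X-t)@R; W[z<=0]=np.nan; return W
E
python3 - <<'E'
from h import *
a,b=load("scene0"),load("side0"); np.set_printoptions(precision=4,suppress=True)
for n,p,q in [("tray nearR",(228,288),(314,346)),("tray farR",(320,323),(397,306)),("tray farL",(387,256),(338,230)),
 ("mat",(155,314),(309,411)),("mat",(303,370),(430,336)),("mat",(254,430),(479,386)),("mat",(95,367),(357,471)),
 ("crad",(338,186),(209,210)),("crad",(357,199),(248,210)),("crad",(420,183),(251,158)),("crad",(400,170),(220,158)),
 ("bottle cap",(279,226),(335,271)),("spray dome",(300,204),(318,243)),("tin cap",(324,198),(305,226)),("carton",(215,230),(242,313))]:
    print(n,tri(a,p,b,q),onplane(a,p,.006)[:2],onplane(b,q,.006)[:2])
for c in(a,b):
    W=cloud(c); z=W[...,2]
    for lo,hi in((.108,.13),(.09,.1)):
        m=(z>lo)&(z<hi)&(W[...,0]>.35)&(W[...,0]<.75)&(abs(W[...,1])<.3)
        n,l,s,ce=cv2.connectedComponentsWithStats(m.astype(np.uint8))
        for i in range(1,n):
            if s[i,4]>12: print(lo,s[i,4],ce[i],np.nanmedian(W[l==i],0),np.nanmin(W[l==i],0),np.nanmax(W[l==i],0))
E
```

```text
tray nearR [ 0.4661 -0.1404  0.0092] [ 0.463  -0.1361] [ 0.4666 -0.1397]
tray farR [ 0.6387 -0.142   0.0138] [ 0.634  -0.1304] [ 0.6407 -0.1408]
tray farL [0.642  0.0755 0.0056] [0.6421 0.0775] [0.6409 0.0736]
mat [ 0.402  -0.2388 -0.001 ] [ 0.4088 -0.2435] [ 0.4004 -0.2422]
mat [ 0.66   -0.2186 -0.0017] [ 0.6643 -0.2228] [ 0.6556 -0.2233]
mat [ 0.6691 -0.3417  0.0096] [ 0.6674 -0.336 ] [ 0.6695 -0.3433]
mat [ 0.4172 -0.3642  0.0043] [ 0.419  -0.3658] [ 0.417  -0.3642]
crad [0.4363 0.2592 0.0021] [0.4396 0.2551] [0.4348 0.2541]
crad [0.5056 0.2131 0.0111] [0.5007 0.227 ] [0.5056 0.2141]
crad [0.581  0.359  0.0044] [0.582  0.3569] [0.5801 0.3568]
crad [0.5193 0.3911 0.0059] [0.5194 0.3907] [0.5193 0.3911]
bottle cap [ 0.5361 -0.0896  0.1216] [0.4248 0.0605] [ 0.5825 -0.0143]
spray dome [ 0.5365 -0.0305  0.132 ] [0.4129 0.1502] [0.5886 0.0634]
tin cap [0.5431 0.0295 0.1152] [0.4412 0.1959] [0.5877 0.1162]
carton [ 0.3751 -0.05    0.0481] [ 0.3308 -0.0128] [ 0.3861 -0.0145]
0.108 145 [324.3586 198.6414] [0.5473 0.0248 0.1186] [0.5335 0.0103 0.108 ] [0.5551 0.0403 0.1228]
0.108 331 [300.
[... 726 characters left out ...]
.1017] [0.5415 0.0261 0.1188] [0.5324 0.0173 0.1082] [0.5539 0.0402 0.1224]
0.108 312 [318.0353 251.0032] [ 0.5311 -0.0406  0.1241] [ 0.5171 -0.0517  0.108 ] [ 0.5516 -0.0183  0.13  ]
0.108 309 [334.7087 274.6246] [ 0.5314 -0.0959  0.1168] [ 0.5141 -0.1122  0.1081] [ 0.5547 -0.0748  0.13  ]
0.09 76 [298.4211 244.5658] [0.5154 0.003  0.0956] [ 0.513  -0.0029  0.0901] [0.5354 0.0395 0.0999]
0.09 13 [222.9231 239.2308] [0.4074 0.0945 0.0905] [0.4012 0.0834 0.0901] [0.4124 0.1029 0.0931]
0.09 72 [318.1944 264.0972] [ 0.5275 -0.0479  0.0946] [ 0.5161 -0.0523  0.0901] [ 0.5481 -0.0292  0.1   ]
0.09 88 [333.5568 288.1477] [ 0.5222 -0.1076  0.0949] [ 0.5131 -0.1133  0.0902] [ 0.5501 -0.0804  0.0997]
```

```bash
python3 - <<'E'
from rig import read_state, optics
from h import *
c=optics.capture("wrist"); cv2.imwrite("pics/w0.png",c["color"]); np.savez("w0.npz",**c)
K,R,t=cam(c); print(K,-R.T@t,R); s=read_state(); print(s["position"])
print(proj(c,[[.553,-.033,0],[.536,-.033,.13]]))
E
```

```text
[[420.41975657   0.         314.47625505]
 [  0.         420.41975657 242.21530939]
 [  0.           0.           1.        ]] [0.62584293 0.06516363 0.38462007] [[ 9.99999112e-01 -8.97690482e-04 -9.84456748e-04]
 [-6.35032928e-04 -9.70741644e-01  2.40125501e-01]
 [-1.17121154e-03 -2.40124663e-01 -9.70741353e-01]]
[6.24407955e-01 1.50828773e-04 1.96793288e-01]
[[237.83507462 245.37165599]
 [175.54437234 295.31406841]]
```

View pics/w0.png

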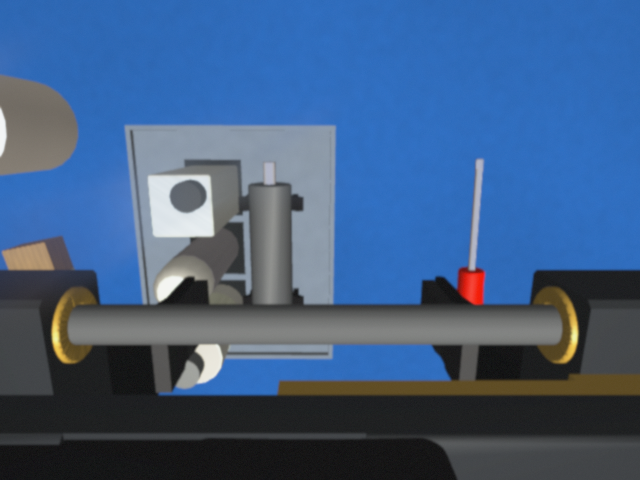

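The wrist view shows the tray nearly square to the world, with tin cap at (187,196) and roller along x≈271. Move the camera back for an unobstructed view.

Emit:
drive_tool(
  steps=[
    [87, -0.25, -0.2, -0.1, 0, 0, 0],
    [87, -0.5, -0.4, -0.25, 0, 0, 0],
    [87, -0.8, -0.6, -0.4, 0, 0, 0],
    [87, -1, -0.7, -0.4, 0, 0, 0],
    [87, -1, -0.7, -0.4, 0, 0, 0],
    [87, -1, -0.7, -0.4, 0, 0, 0],
    [87, -1, -0.7, -0.4, 0, 0, 0],
  ],
)

```text
time_s: 0.85
position: [0.5411, -0.1191, 0.2451]
tcp_rot: [[-0.001, 1.0, -0.001], [1.0, 0.001, 0.001], [0.001, -0.001, -1.0]]
force: [-0.1, 0.5, -0.2]
opening: 1.001
grasp_force: 0.0
```

```bash
python3 - <<'E'
from rig import read_state, optics
from h import *
c=optics.capture("wrist"); cv2.imwrite("pics/w1.png",c["color"]); np.savez("w1.npz",**c)
print(read_state()["position"])
E
```

```text
[ 0.54118975 -0.11887752  0.24504163]
```

View pics/w1.png

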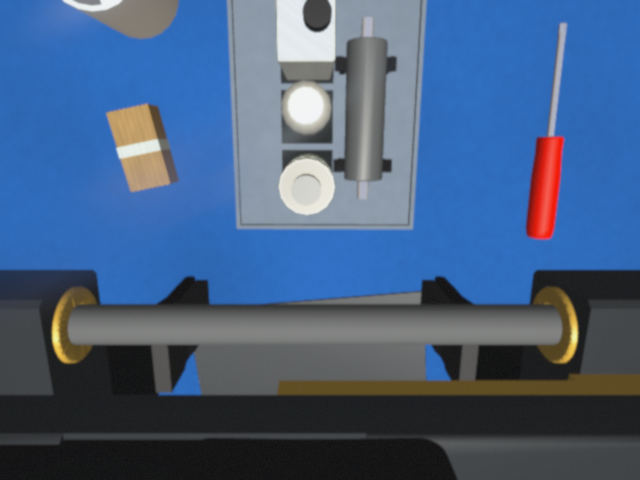

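Overhead view: bottle (306,186), spray (306,107), tin (307,30), roller axis at u≈366, tray near corners (237,229) and (413,229). Enlarge for precision.

```bash
python3 - <<'E'
from h import *
im=cv2.imread("pics/w1.png"); cv2.imwrite("pics/w1c.png",cv2.resize(im[0:240,226:426],None,fx=2.5,fy=2.5,interpolation=cv2.INTER_CUBIC))
E
```

```text
(no output)
```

View pics/w1c.png

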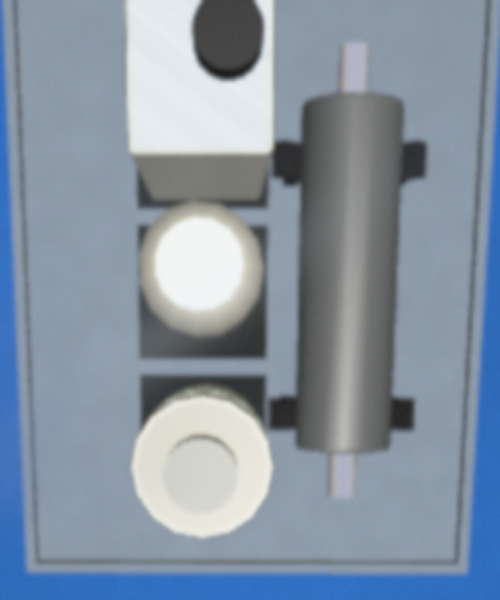

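```bash
python3 - <<'E'
from h import *
np.set_printoptions(precision=4,suppress=True)
c=load("w1"); a,b=load("scene0"),load("side0")
f=lambda u,v:(226+u/2.5-.3,v/2.5-.3)
for n,u,v,z in [("padS",140,227,.006),("padS",266,227,.006),("padS",139,358,.006),("padS",266,358,.006),("padB",141,377,.006),("padB",265,377,.006),
 ("botcap",201,472,.128),("sprayL",138,268,.104),("sprayR",263,268,.104),("botL",132,468,.106),("botR",272,468,.106),("tinL",129,153,.106),("tinR",273,153,.106),("tinL2",127,10,.106),("tinR2",273,10,.106),
 ("stub far",355,41,.0335),("stub near",342,497,.0335),("drumTL",303,98,.0335),("drumTR",403,98,.0335),("drumBL",297,446,.0335),("drumBR",389,446,.0335),
 ("tray",28,572,.012),("tray",467,572,.012),("trayL",7,30,.012),("trayR",497,30,.012)]: print(n,onplane(c,f(u,v),z))
# 3-way check of heights with fixed cameras
for n,p,u,v,q in [("bot cap",(279,226),201,472,(335,271)),("tin cap",(324,199),228,30,(305,226))]:
    print(n,tri(a,p,c,f(u,v)),tri(b,q,c,f(u,v)),"depth",cloud(c)[int(f(u,v)[1]),int(f(u,v)[0])])
W=cloud(c); print("spray top",W[107,306],"roller top",W[107,366],"floor",W[150,400],"tin",W[50,300])
for w in("mat","crad"):pass
E
```

```text
padS [ 0.511  -0.0094  0.006 ]
padS [ 0.5595 -0.0094  0.006 ]
padS [ 0.5097 -0.0584  0.006 ]
padS [ 0.5599 -0.0584  0.006 ]
padB [ 0.5104 -0.0658  0.006 ]
padB [ 0.5596 -0.0658  0.006 ]
botcap [ 0.5364 -0.0894  0.128 ]
sprayL [ 0.5174 -0.0313  0.104 ]
sprayR [ 0.5548 -0.0313  0.104 ]
botL [ 0.5146 -0.0907  0.106 ]
botR [ 0.558  -0.0907  0.106 ]
tinL [0.5156 0.0004 0.106 ]
tinR [0.5573 0.0004 0.106 ]
tinL2 [0.5158 0.0378 0.106 ]
tinR2 [0.5569 0.0378 0.106 ]
stub far [0.5885 0.0485 0.0335]
stub near [ 0.5883 -0.1098  0.0335]
drumTL [0.5709 0.0304 0.0335]
drumTR [0.6059 0.0303 0.0335]
drumBL [ 0.5708 -0.0905  0.0335]
drumBR [ 0.6055 -0.0905  0.0335]
tray [ 0.4631 -0.1436  0.012 ]
tray [ 0.6428 -0.1437  0.012 ]
trayL [0.4644 0.0577 0.012 ]
trayR [0.6425 0.0576 0.012 ]
bot cap [ 0.5368 -0.0896  0.123 ] [ 0.5361 -0.0901  0.1206] depth [ 0.5363 -0.0889  0.1288]
tin cap [0.5435 0.0303 0.1136] [0.544  0.0311 0.1125] depth [0.5435 0.0292 0.1207]
spray top [ 0.5367 -0.0333  0.1314] roller top [ 0.5871 -0.0278  0.0519] floor [ 0.6271 -0.0653  0.0077] tin [0.5321 0.0074 0.1072]
```

Heights and spacing agree with the text: bottle (0.536,-0.090), spray (0.536,-0.033), tin (0.536,0.0215), roller (0.588,-0.031). Descend on the bottle with the jaws closing along world x, above the roller and neighbours.

Emit:
drive_tool(
  steps=[
    [87, 0.15, -0.04, 0.1, 0, 0, 0],
    [87, 0.25, -0.04, 0.3, 0, 0, 0],
    [87, 0.25, -0.04, 0.5, 0, 0, 0],
    [87, 0.25, -0.04, 0.7, 0, 0, 0],
    [87, 0.25, -0.04, 0.9, 0, 0, 0],
    [87, 0.25, -0.04, 1, 0, 0, 0],
    [87, 0.25, -0.04, 1, 0, 0, 0],
    [87, 0.25, -0.04, 1, 0, 0, 0],
  ],
)

```text
time_s: 1.7
position: [0.5368, -0.0897, 0.1259]
tcp_rot: [[-0.001, 1.0, 0.001], [1.0, 0.001, -0.0], [-0.0, 0.001, -1.0]]
force: [0.4, 0.6, 0.2]
opening: 0.995
grasp_force: 0.0
```

Emit:
drive_tool(
  steps=[
    [87, 0, 0, 0.1, 0, 0, 0],
    [87, 0, 0, 0.2, 0, 0, 0],
    [87, 0, 0, 0.3, 0, 0, 0],
    [87, 0, 0, 0.4, 0, 0, 0],
    [87, 0, 0, 0.48, 0, 0, 0],
    [87, 0, 0, 0.48, 0, 0, 0],
    [87, 0, 0, 0.48, 0, 0, 0],
    [87, 0, 0, 0.48, 0, 0, 0],
  ],
)

```text
time_s: 2.5
position: [0.5365, -0.0901, 0.0682]
tcp_rot: [[-0.0, 1.0, 0.001], [1.0, 0.0, -0.0], [-0.0, 0.001, -1.0]]
force: [-0.4, -0.2, 0.8]
opening: 0.997
grasp_force: 0.0
```

Emit:
drive_tool(
  steps=[
    [30, 0, 0, 0, 0, 0, 0],
    [30, 0, 0, 0, 0, 0, 0],
    [30, 0, 0, 0, 0, 0, 0],
    [30, 0, 0, 0, 0, 0, 0],
    [30, 0, 0, 0, 0, 0, 0],
    [30, 0, 0, 0, 0, 0, 0],
    [30, 0, 0, 0, 0, 0, 0],
    [30, 0, 0, 0, 0, 0, 0],
  ],
)

```text
time_s: 3.3
position: [0.5359, -0.0899, 0.0679]
tcp_rot: [[-0.0, 1.0, -0.001], [1.0, 0.0, 0.0], [0.0, -0.001, -1.0]]
force: [-1.0, 0.3, 0.5]
opening: 0.493
grasp_force: 30.0
```

Emit:
drive_tool(
  steps=[
    [30, 0, 0, 0, 0, 0, 0],
    [30, 0, 0, 0, 0, 0, 0],
    [30, 0, 0, 0, 0, 0, 0],
  ],
)

```text
time_s: 3.6
position: [0.5359, -0.0899, 0.0679]
tcp_rot: [[-0.0, 1.0, -0.0], [1.0, 0.0, 0.0], [0.0, -0.0, -1.0]]
force: [-1.1, 0.2, 1.9]
opening: 0.497
grasp_force: 30.0
```

Emit:
drive_tool(
  steps=[
    [30, 0, 0, -0.05, 0, 0, 0],
    [30, 0, 0, -0.15, 0, 0, 0],
    [30, 0, 0, -0.25, 0, 0, 0],
    [30, 0, 0, -0.35, 0, 0, 0],
    [30, 0, 0, -0.4, 0, 0, 0],
    [30, 0, 0, -0.4, 0, 0, 0],
  ],
)

```text
time_s: 4.2
position: [0.5372, -0.0903, 0.1175]
tcp_rot: [[-0.0, 1.0, 0.003], [1.0, 0.0, -0.001], [-0.001, 0.003, -1.0]]
force: [-0.3, -0.4, -2.8]
opening: 0.497
grasp_force: 30.0
```

Emit:
drive_tool(
  steps=[
    [30, -0.06, -0.02, 0, 0, 0, 0],
    [30, -0.17, -0.07, 0, 0, 0, 0],
    [30, -0.3, -0.12, 0, 0, 0, 0],
    [30, -0.43, -0.17, 0, 0, 0, 0],
    [30, -0.56, -0.22, 0, 0, 0, 0],
    [30, -0.69, -0.27, 0, 0, 0, 0],
    [30, -0.79, -0.32, 0, 0, 0, 0],
    [30, -0.85, -0.34, 0, 0, 0, 0],
  ],
)

```text
time_s: 5.0
position: [0.4941, -0.1934, 0.1155]
tcp_rot: [[0.002, 1.0, -0.001], [1.0, -0.002, 0.001], [0.001, -0.001, -1.0]]
force: [-0.1, 0.0, -2.7]
opening: 0.497
grasp_force: 30.0
```

Emit:
drive_tool(
  steps=[
    [30, -0.06, -0.02, 0, 0, 0, 0],
    [30, -0.17, -0.07, 0, 0, 0, 0],
    [30, -0.3, -0.12, 0, 0, 0, 0],
    [30, -0.43, -0.17, 0, 0, 0, 0],
    [30, -0.56, -0.22, 0, 0, 0, 0],
    [30, -0.69, -0.27, 0, 0, 0, 0],
    [30, -0.79, -0.32, 0, 0, 0, 0],
    [30, -0.85, -0.34, 0, 0, 0, 0],
  ],
)

```text
time_s: 5.8
position: [0.4539, -0.2952, 0.1159]
tcp_rot: [[0.001, 1.0, -0.0], [1.0, -0.001, -0.0], [-0.0, -0.0, -1.0]]
force: [0.5, 0.1, -1.4]
opening: 0.495
grasp_force: 30.0
```

Emit:
drive_tool(
  steps=[
    [30, 0, 0, 0, 0, 0, 0],
    [30, 0, 0, 0.1, 0, 0, 0],
    [30, 0, 0, 0.2, 0, 0, 0],
    [30, 0, 0, 0.28, 0, 0, 0],
    [30, 0, 0, 0.34, 0, 0, 0],
    [30, 0, 0, 0.37, 0, 0, 0],
    [30, 0, 0, 0.39, 0, 0, 0],
    [30, 0, 0, 0.4, 0, 0, 0],
  ],
)

```text
time_s: 6.6
position: [0.4547, -0.294, 0.0678]
tcp_rot: [[-0.0, 1.0, 0.0], [1.0, 0.0, -0.0], [-0.0, 0.0, -1.0]]
force: [-0.7, 0.0, -2.4]
opening: 0.495
grasp_force: 30.0
```

Emit:
drive_tool(
  steps=[
    [30, 0, 0, 0.01, 0, 0, 0],
    [30, 0, 0, 0.015, 0, 0, 0],
    [30, 0, 0, 0.02, 0, 0, 0],
    [30, 0, 0, 0.025, 0, 0, 0],
    [30, 0, 0, 0.025, 0, 0, 0],
    [30, 0, 0, 0.025, 0, 0, 0],
  ],
)

```text
time_s: 7.2
position: [0.4546, -0.294, 0.065]
tcp_rot: [[0.0, 1.0, 0.0], [1.0, -0.0, -0.0], [-0.0, 0.0, -1.0]]
force: [-0.9, -0.1, -2.8]
opening: 0.496
grasp_force: 30.0
```

Emit:
drive_tool(
  steps=[
    [30, 0, 0, 0.005, 0, 0, 0],
    [30, 0, 0, 0.01, 0, 0, 0],
    [30, 0, 0, 0.01, 0, 0, 0],
    [30, 0, 0, 0.01, 0, 0, 0],
  ],
)

```text
time_s: 7.6
position: [0.4546, -0.2943, 0.0649]
tcp_rot: [[-0.0, 1.0, 0.0], [1.0, 0.0, -0.001], [-0.001, 0.0, -1.0]]
force: [-1.8, 0.3, 6.3]
opening: 0.497
grasp_force: 30.0
```

Emit:
drive_tool(
  steps=[
    [65, 0, 0, 0, 0, 0, 0],
    [65, 0, 0, 0, 0, 0, 0],
    [65, 0, 0, 0, 0, 0, 0],
    [65, 0, 0, 0, 0, 0, 0],
  ],
)

```text
time_s: 8.0
position: [0.4547, -0.294, 0.0637]
tcp_rot: [[-0.0, 1.0, 0.0], [1.0, 0.0, -0.0], [-0.0, 0.0, -1.0]]
force: [0.3, 0.4, 0.1]
opening: 0.716
grasp_force: 0.0
```

Emit:
drive_tool(
  steps=[
    [65, 0, 0, -0.1, 0, 0, 0],
    [65, 0, 0, -0.25, 0, 0, 0],
    [65, 0, 0, -0.4, 0, 0, 0],
    [65, 0, 0, -0.55, 0, 0, 0],
    [65, 0, 0, -0.65, 0, 0, 0],
    [65, 0, 0, -0.65, 0, 0, 0],
  ],
)

```text
time_s: 8.6
position: [0.4557, -0.295, 0.1439]
tcp_rot: [[-0.0, 1.0, 0.003], [1.0, 0.0, -0.003], [-0.003, 0.003, -1.0]]
force: [0.4, -0.6, -0.6]
opening: 0.749
grasp_force: 0.0
```

Emit:
drive_tool(
  steps=[
    [87, 0.1, 0.03, 0, 0, 0, 0],
    [87, 0.25, 0.07, 0, 0, 0, 0],
    [87, 0.4, 0.12, 0, 0, 0, 0],
    [87, 0.55, 0.17, 0, 0, 0, 0],
    [87, 0.725, 0.227, 0, 0, 0, 0],
  ],
)

```text
time_s: 9.1
position: [0.4812, -0.2051, 0.1406]
tcp_rot: [[0.0, 1.0, -0.002], [1.0, -0.0, 0.002], [0.002, -0.002, -1.0]]
force: [0.5, 0.6, 0.3]
opening: 0.99
grasp_force: 0.0
```

Emit:
drive_tool(
  steps=[
    [87, 0.15, 0.04, 0, 0, 0, 0],
    [87, 0.3, 0.09, 0, 0, 0, 0],
    [87, 0.45, 0.14, 0, 0, 0, 0],
    [87, 0.6, 0.19, 0, 0, 0, 0],
    [87, 0.725, 0.227, 0, 0, 0, 0],
  ],
)

```text
time_s: 9.6
position: [0.5082, -0.1176, 0.1405]
tcp_rot: [[-0.001, 1.0, -0.003], [1.0, 0.001, 0.002], [0.002, -0.003, -1.0]]
force: [-0.5, -0.4, 0.2]
opening: 1.0
grasp_force: 0.0
```

Emit:
drive_tool(
  steps=[
    [87, 0.15, 0.04, 0, 0, 0, 0],
    [87, 0.3, 0.09, 0, 0, 0, 0],
    [87, 0.45, 0.14, 0, 0, 0, 0],
    [87, 0.6, 0.19, 0, 0, 0, 0],
    [87, 0.725, 0.227, 0, 0, 0, 0],
    [87, 0.725, 0.227, 0, 0, 0, 0],
    [87, 0.725, 0.227, 0, 0, 0, 0],
  ],
)

```text
time_s: 10.3
position: [0.5358, -0.0326, 0.1412]
tcp_rot: [[-0.001, 1.0, -0.001], [1.0, 0.001, -0.0], [-0.0, -0.001, -1.0]]
force: [0.4, -0.4, -0.4]
opening: 1.001
grasp_force: 0.0
```

Emit:
drive_tool(
  steps=[
    [87, 0, 0, 0.1, 0, 0, 0],
    [87, 0, 0, 0.2, 0, 0, 0],
    [87, 0, 0, 0.3, 0, 0, 0],
    [87, 0, 0, 0.42, 0, 0, 0],
    [87, 0, 0, 0.54, 0, 0, 0],
    [87, 0, 0, 0.615, 0, 0, 0],
    [87, 0, 0, 0.615, 0, 0, 0],
    [87, 0, 0, 0.615, 0, 0, 0],
  ],
)

```text
time_s: 11.1
position: [0.5362, -0.0331, 0.0676]
tcp_rot: [[0.0, 1.0, -0.001], [1.0, -0.0, 0.0], [0.0, -0.001, -1.0]]
force: [0.6, 0.6, 0.6]
opening: 1.0
grasp_force: 0.0
```

Emit:
drive_tool(
  steps=[
    [25, 0, 0, 0, 0, 0, 0],
    [25, 0, 0, 0, 0, 0, 0],
    [25, 0, 0, 0, 0, 0, 0],
    [25, 0, 0, 0, 0, 0, 0],
    [25, 0, 0, 0, 0, 0, 0],
    [25, 0, 0, 0, 0, 0, 0],
    [25, 0, 0, 0, 0, 0, 0],
    [25, 0, 0, 0, 0, 0, 0],
  ],
)

```text
time_s: 11.9
position: [0.5361, -0.0329, 0.068]
tcp_rot: [[-0.0, 1.0, -0.0], [1.0, 0.0, 0.0], [0.0, -0.0, -1.0]]
force: [-0.9, 1.0, 1.5]
opening: 0.427
grasp_force: 30.0
```

Emit:
drive_tool(
  steps=[
    [25, 0, 0, -0.05, 0, 0, 0],
    [25, 0, 0, -0.15, 0, 0, 0],
    [25, 0, 0, -0.25, 0, 0, 0],
    [25, 0, 0, -0.35, 0, 0, 0],
    [25, 0, 0, -0.4, 0, 0, 0],
    [25, 0, 0, -0.4, 0, 0, 0],
  ],
)

```text
time_s: 12.5
position: [0.5373, -0.0332, 0.1175]
tcp_rot: [[-0.0, 1.0, 0.003], [1.0, 0.0, -0.001], [-0.001, 0.003, -1.0]]
force: [0.8, -0.2, -1.0]
opening: 0.425
grasp_force: 30.0
```

Emit:
drive_tool(
  steps=[
    [25, -0.05, 0.02, 0, 0, 0, 0],
    [25, -0.15, 0.05, 0, 0, 0, 0],
    [25, -0.28, 0.1, 0, 0, 0, 0],
    [25, -0.42, 0.14, 0, 0, 0, 0],
    [25, -0.56, 0.185, 0, 0, 0, 0],
    [25, -0.7, 0.233, 0, 0, 0, 0],
  ],
)

```text
time_s: 13.1
position: [0.5647, -0.1191, 0.1157]
tcp_rot: [[0.001, 1.0, -0.0], [1.0, -0.001, -0.0], [-0.0, -0.0, -1.0]]
force: [-0.3, -0.3, -0.7]
opening: 0.429
grasp_force: 30.0
```

Emit:
drive_tool(
  steps=[
    [25, -0.14, 0.046, 0, 0, 0, 0],
    [25, -0.28, 0.093, 0, 0, 0, 0],
    [25, -0.42, 0.14, 0, 0, 0, 0],
    [25, -0.56, 0.186, 0, 0, 0, 0],
    [25, -0.7, 0.233, 0, 0, 0, 0],
  ],
)

```text
time_s: 13.6
position: [0.5926, -0.2023, 0.1159]
tcp_rot: [[-0.0, 1.0, -0.0], [1.0, 0.0, 0.0], [0.0, -0.0, -1.0]]
force: [-0.9, -0.5, -2.2]
opening: 0.424
grasp_force: 30.0
```

Emit:
drive_tool(
  steps=[
    [25, -0.14, 0.046, 0, 0, 0, 0],
    [25, -0.28, 0.093, 0, 0, 0, 0],
    [25, -0.42, 0.14, 0, 0, 0, 0],
    [25, -0.54, 0.18, 0, 0, 0, 0],
    [25, -0.64, 0.214, 0, 0, 0, 0],
    [25, -0.7, 0.233, 0, 0, 0, 0],
    [25, -0.7, 0.233, 0, 0, 0, 0],
    [25, -0.7, 0.233, 0, 0, 0, 0],
  ],
)

```text
time_s: 14.4
position: [0.6198, -0.2844, 0.1157]
tcp_rot: [[-0.0, 1.0, -0.001], [1.0, 0.0, 0.001], [0.001, -0.001, -1.0]]
force: [0.2, 0.2, -2.7]
opening: 0.423
grasp_force: 30.0
```

Emit:
drive_tool(
  steps=[
    [25, 0, 0, 0.1, 0, 0, 0],
    [25, 0, 0, 0.2, 0, 0, 0],
    [25, 0, 0, 0.3, 0, 0, 0],
    [25, 0, 0, 0.36, 0, 0, 0],
    [25, 0, 0, 0.4, 0, 0, 0],
    [25, 0, 0, 0.415, 0, 0, 0],
    [25, 0, 0, 0.425, 0, 0, 0],
    [25, 0, 0, 0.43, 0, 0, 0],
  ],
)

```text
time_s: 15.2
position: [0.6201, -0.2852, 0.065]
tcp_rot: [[-0.0, 1.0, -0.0], [1.0, 0.0, -0.0], [-0.0, -0.0, -1.0]]
force: [-2.7, 0.7, 2.1]
opening: 0.422
grasp_force: 30.0
```

Emit:
drive_tool(
  steps=[
    [25, 0, 0, 0, 0, 0, 0],
    [25, 0, 0, 0, 0, 0, 0],
  ],
)

```text
time_s: 15.4
position: [0.6203, -0.2851, 0.065]
tcp_rot: [[-0.0, 1.0, 0.0], [1.0, 0.0, -0.0], [-0.0, 0.0, -1.0]]
force: [-1.1, 0.3, 1.8]
opening: 0.432
grasp_force: 30.0
```

Emit:
drive_tool(
  steps=[
    [60, 0, 0, 0, 0, 0, 0],
    [60, 0, 0, 0, 0, 0, 0],
    [60, 0, 0, 0, 0, 0, 0],
    [60, 0, 0, 0, 0, 0, 0],
  ],
)

```text
time_s: 15.8
position: [0.6205, -0.2851, 0.0644]
tcp_rot: [[0.0, 1.0, 0.001], [1.0, -0.0, -0.0], [-0.0, 0.001, -1.0]]
force: [0.9, -0.3, 0.1]
opening: 0.665
grasp_force: 0.0
```

Emit:
drive_tool(
  steps=[
    [60, 0, 0, -0.1, 0, 0, 0],
    [60, 0, 0, -0.25, 0, 0, 0],
    [60, 0, 0, -0.4, 0, 0, 0],
    [60, 0, 0, -0.55, 0, 0, 0],
    [60, 0, 0, -0.645, 0, 0, 0],
    [60, 0, 0, -0.645, 0, 0, 0],
  ],
)

```text
time_s: 16.4
position: [0.6216, -0.2859, 0.1445]
tcp_rot: [[-0.0, 1.0, 0.004], [1.0, 0.0, -0.003], [-0.003, 0.004, -1.0]]
force: [-0.1, 0.7, 0.5]
opening: 0.691
grasp_force: 0.0
```

Emit:
drive_tool(
  steps=[
    [87, 0.15, -0.04, 0, 0, 0, 0],
    [87, 0.3, -0.08, 0, 0, 0, 0],
    [87, 0.5, -0.14, 0, 0, 0, 0],
    [87, 0.7, -0.19, 0, 0, 0, 0],
    [87, 0.852, -0.233, 0, 0, 0, 0],
  ],
)

```text
time_s: 16.9
position: [0.5911, -0.181, 0.1409]
tcp_rot: [[-0.0, 1.0, -0.002], [1.0, 0.0, 0.001], [0.001, -0.002, -1.0]]
force: [-0.1, 0.2, 0.8]
opening: 0.982
grasp_force: 0.0
```

Emit:
drive_tool(
  steps=[
    [87, 0.17, -0.047, 0, 0, 0, 0],
    [87, 0.34, -0.094, 0, 0, 0, 0],
    [87, 0.51, -0.14, 0, 0, 0, 0],
    [87, 0.68, -0.187, 0, 0, 0, 0],
    [87, 0.851, -0.234, 0, 0, 0, 0],
  ],
)

```text
time_s: 17.4
position: [0.5637, -0.079, 0.1418]
tcp_rot: [[-0.0, 1.0, 0.0], [1.0, 0.0, -0.0], [-0.0, 0.0, -1.0]]
force: [0.1, -0.3, -0.1]
opening: 0.997
grasp_force: 0.0
```

Emit:
drive_tool(
  steps=[
    [87, 0.17, -0.047, 0, 0, 0, 0],
    [87, 0.34, -0.094, 0, 0, 0, 0],
    [87, 0.51, -0.14, 0, 0, 0, 0],
    [87, 0.68, -0.187, 0, 0, 0, 0],
    [87, 0.8, -0.22, 0, 0, 0, 0],
    [87, 0.851, -0.234, 0, 0, 0, 0],
    [87, 0.851, -0.234, 0, 0, 0, 0],
    [87, 0.851, -0.234, 0, 0, 0, 0],
  ],
)

```text
time_s: 18.2
position: [0.5366, 0.0211, 0.1419]
tcp_rot: [[-0.0, 1.0, 0.001], [1.0, 0.0, -0.001], [-0.001, 0.001, -1.0]]
force: [-0.4, -0.0, -0.5]
opening: 1.0
grasp_force: 0.0
```

```bash
python3 - <<'E'
from rig import read_state, optics
from h import *
for n in("wrist","side"):
    c=optics.capture(n); cv2.imwrite(f"pics/{n}2.png",c["color"]); np.savez(f"{n}2.npz",**c)
K,R,t=cam(load("wrist2")); print(-R.T@t, read_state()["position"], proj(load("wrist2"),[[.536,.0215,.106],[.51,.305,.006]]))
E
```

```text
[0.53760565 0.08627603 0.32975077] [0.53660141 0.02068974 0.14177826] [[ 310.96961043  258.38478013]
 [ 268.86248163 -224.50448708]]
```

View pics/wrist2.png

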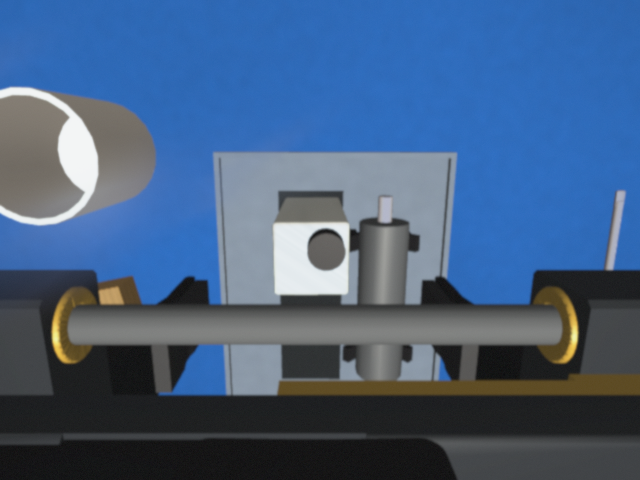

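The tin top spans about (274–349, 223–293); check its centre, then grasp.

```bash
python3 - <<'E'
from h import *
c=load("wrist2")
for p in[(275,223),(347,223),(275,293),(349,293)]: print(onplane(c,p,.106))
W=cloud(c); print(W[270,300])
E
```

```text
[0.51655805 0.04148301 0.106     ]
[0.55559639 0.04143477 0.106     ]
[0.51561052 0.00117462 0.106     ]
[0.55744351 0.00110969 0.106     ]
[0.52986089 0.01473205 0.10587389]
```

Emit:
drive_tool(
  steps=[
    [87, 0, 0, 0.1, 0, 0, 0],
    [87, 0, 0, 0.2, 0, 0, 0],
    [87, 0, 0, 0.3, 0, 0, 0],
    [87, 0, 0, 0.42, 0, 0, 0],
    [87, 0, 0, 0.54, 0, 0, 0],
    [87, 0, 0, 0.615, 0, 0, 0],
    [87, 0, 0, 0.615, 0, 0, 0],
    [87, 0, 0, 0.615, 0, 0, 0],
  ],
)

```text
time_s: 19.1
position: [0.5359, 0.0215, 0.0676]
tcp_rot: [[0.0, 1.0, -0.001], [1.0, -0.0, 0.0], [0.0, -0.001, -1.0]]
force: [-0.6, 0.2, -0.9]
opening: 0.997
grasp_force: 0.0
```

Emit:
drive_tool(
  steps=[
    [30, 0, 0, 0, 0, 0, 0],
    [30, 0, 0, 0, 0, 0, 0],
    [30, 0, 0, 0, 0, 0, 0],
    [30, 0, 0, 0, 0, 0, 0],
    [30, 0, 0, 0, 0, 0, 0],
    [30, 0, 0, 0, 0, 0, 0],
    [30, 0, 0, 0, 0, 0, 0],
    [30, 0, 0, 0, 0, 0, 0],
  ],
)

```text
time_s: 19.9
position: [0.5358, 0.0215, 0.068]
tcp_rot: [[-0.0, 1.0, -0.001], [1.0, 0.0, 0.0], [0.0, -0.001, -1.0]]
force: [-0.3, -0.5, 1.2]
opening: 0.477
grasp_force: 30.0
```

Emit:
drive_tool(
  steps=[
    [30, 0, 0, -0.05, 0, 0, 0],
    [30, 0, 0, -0.15, 0, 0, 0],
    [30, 0, 0, -0.25, 0, 0, 0],
    [30, 0, 0, -0.35, 0, 0, 0],
    [30, 0, 0, -0.4, 0, 0, 0],
    [30, 0, 0, -0.4, 0, 0, 0],
  ],
)

```text
time_s: 20.5
position: [0.5371, 0.0214, 0.1175]
tcp_rot: [[-0.0, 1.0, 0.003], [1.0, 0.0, -0.001], [-0.001, 0.003, -1.0]]
force: [-0.0, -0.4, -3.1]
opening: 0.477
grasp_force: 30.0
```

Emit:
drive_tool(
  steps=[
    [30, -0.08, 0, 0, 0, 0, 0],
    [30, -0.2, 0, 0, 0, 0, 0],
    [30, -0.35, 0, 0, 0, 0, 0],
    [30, -0.5, 0, 0, 0, 0, 0],
    [30, -0.68, 0, 0, 0, 0, 0],
    [30, -0.851, 0, 0, 0, 0, 0],
  ],
)

```text
time_s: 21.1
position: [0.5355, -0.0827, 0.1153]
tcp_rot: [[0.001, 1.0, -0.001], [1.0, -0.001, -0.0], [-0.0, -0.001, -1.0]]
force: [0.1, -0.3, -2.6]
opening: 0.484
grasp_force: 30.0
```

Emit:
drive_tool(
  steps=[
    [30, -0.17, 0, 0, 0, 0, 0],
    [30, -0.34, 0, 0, 0, 0, 0],
    [30, -0.51, 0, 0, 0, 0, 0],
    [30, -0.68, 0, 0, 0, 0, 0],
    [30, -0.851, 0, 0, 0, 0, 0],
  ],
)

```text
time_s: 21.6
position: [0.5351, -0.1848, 0.1152]
tcp_rot: [[0.001, 1.0, -0.001], [1.0, -0.001, 0.0], [0.0, -0.001, -1.0]]
force: [0.2, 0.1, -2.1]
opening: 0.477
grasp_force: 30.0
```

Emit:
drive_tool(
  steps=[
    [30, -0.15, 0, 0, 0, 0, 0],
    [30, -0.3, 0, 0, 0, 0, 0],
    [30, -0.45, 0, 0, 0, 0, 0],
    [30, -0.6, 0, 0, 0, 0, 0],
    [30, -0.75, 0, 0, 0, 0, 0],
    [30, -0.852, 0, 0, 0, 0, 0],
    [30, -0.852, 0, 0, 0, 0, 0],
    [30, -0.852, 0, 0, 0, 0, 0],
  ],
)

```text
time_s: 22.4
position: [0.5357, -0.2846, 0.1157]
tcp_rot: [[0.0, 1.0, -0.001], [1.0, -0.0, 0.001], [0.001, -0.001, -1.0]]
force: [-0.2, 0.3, -2.5]
opening: 0.48
grasp_force: 30.0
```

Emit:
drive_tool(
  steps=[
    [30, 0, 0, 0.1, 0, 0, 0],
    [30, 0, 0, 0.2, 0, 0, 0],
    [30, 0, 0, 0.3, 0, 0, 0],
    [30, 0, 0, 0.36, 0, 0, 0],
    [30, 0, 0, 0.4, 0, 0, 0],
    [30, 0, 0, 0.415, 0, 0, 0],
    [30, 0, 0, 0.425, 0, 0, 0],
    [30, 0, 0, 0.43, 0, 0, 0],
  ],
)

```text
time_s: 23.2
position: [0.536, -0.285, 0.065]
tcp_rot: [[-0.0, 1.0, -0.0], [1.0, 0.0, -0.0], [-0.0, -0.0, -1.0]]
force: [-2.2, 1.1, 2.3]
opening: 0.478
grasp_force: 30.0
```

Emit:
drive_tool(
  steps=[
    [30, 0, 0, 0, 0, 0, 0],
    [30, 0, 0, 0, 0, 0, 0],
  ],
)

```text
time_s: 23.4
position: [0.536, -0.285, 0.065]
tcp_rot: [[-0.0, 1.0, 0.0], [1.0, 0.0, -0.0], [-0.0, 0.0, -1.0]]
force: [-2.4, 0.9, 2.9]
opening: 0.48
grasp_force: 30.0
```

Emit:
drive_tool(
  steps=[
    [60, 0, 0, 0, 0, 0, 0],
    [60, 0, 0, 0, 0, 0, 0],
    [60, 0, 0, 0, 0, 0, 0],
    [60, 0, 0, 0, 0, 0, 0],
  ],
)

```text
time_s: 23.8
position: [0.5365, -0.2853, 0.0645]
tcp_rot: [[0.0, 1.0, 0.001], [1.0, -0.0, -0.001], [-0.001, 0.001, -1.0]]
force: [-0.4, 0.2, 0.1]
opening: 0.674
grasp_force: 0.0
```

Emit:
drive_tool(
  steps=[
    [60, 0, 0, -0.1, 0, 0, 0],
    [60, 0, 0, -0.25, 0, 0, 0],
    [60, 0, 0, -0.4, 0, 0, 0],
    [60, 0, 0, -0.55, 0, 0, 0],
    [60, 0, 0, -0.645, 0, 0, 0],
    [60, 0, 0, -0.645, 0, 0, 0],
  ],
)

```text
time_s: 24.4
position: [0.5374, -0.2859, 0.1442]
tcp_rot: [[0.0, 1.0, 0.004], [1.0, -0.0, -0.003], [-0.003, 0.004, -1.0]]
force: [-0.3, 0.5, 0.5]
opening: 0.691
grasp_force: 0.0
```

Emit:
drive_tool(
  steps=[
    [60, 0.15, 0, 0, 0, 0, 0],
    [60, 0.35, 0, 0, 0, 0, 0],
    [60, 0.6, 0, 0, 0, 0, 0],
    [60, 0.875, 0, 0, 0, 0, 0],
  ],
)

```text
time_s: 24.8
position: [0.5347, -0.1776, 0.1404]
tcp_rot: [[0.001, 1.0, -0.003], [1.0, -0.001, 0.002], [0.002, -0.003, -1.0]]
force: [-0.4, 1.0, 0.0]
opening: 0.691
grasp_force: 0.0
```

Emit:
drive_tool(
  steps=[
    [60, 0.25, 0, 0, 0, 0, 0],
    [60, 0.5, 0, 0, 0, 0, 0],
    [60, 0.75, 0, 0, 0, 0, 0],
    [60, 0.875, 0, 0, 0, 0, 0],
  ],
)

```text
time_s: 25.2
position: [0.5339, -0.0712, 0.1406]
tcp_rot: [[-0.002, 1.0, -0.004], [1.0, 0.002, 0.002], [0.002, -0.004, -1.0]]
force: [0.5, -0.6, -0.2]
opening: 0.688
grasp_force: 0.0
```

Emit:
drive_tool(
  steps=[
    [60, 0.25, 0, 0, 0, 0, 0],
    [60, 0.5, 0, 0, 0, 0, 0],
    [60, 0.75, 0, 0, 0, 0, 0],
    [60, 0.875, 0, 0, 0, 0, 0],
  ],
)

```text
time_s: 25.6
position: [0.5348, 0.0323, 0.141]
tcp_rot: [[-0.002, 1.0, -0.002], [1.0, 0.002, 0.001], [0.001, -0.002, -1.0]]
force: [-0.6, 0.2, 0.1]
opening: 0.69
grasp_force: 0.0
```

Emit:
drive_tool(
  steps=[
    [60, 0.25, 0, 0, 0, 0, 0],
    [60, 0.5, 0, 0, 0, 0, 0],
    [60, 0.75, 0, 0, 0, 0, 0],
    [60, 0.875, 0, 0, 0, 0, 0],
  ],
)

```text
time_s: 26.0
position: [0.5356, 0.1366, 0.1413]
tcp_rot: [[-0.002, 1.0, -0.001], [1.0, 0.002, -0.0], [-0.0, -0.001, -1.0]]
force: [0.0, -0.3, 0.1]
opening: 0.692
grasp_force: 0.0
```

Emit:
drive_tool(
  steps=[
    [60, 0.25, -0.05, 0, 0, 0, 0],
    [60, 0.5, -0.12, 0, 0, 0, 0],
    [60, 0.75, -0.2, 0, 0, 0, 0],
    [60, 0.875, -0.217, 0, 0, 0, 0],
    [60, 0.875, -0.217, 0, 0, 0, 0],
    [60, 0.875, -0.217, 0, 0, 0, 0],
    [60, 0.875, -0.217, 0, 0, 0, 0],
  ],
)

```text
time_s: 26.7
position: [0.5107, 0.2386, 0.1417]
tcp_rot: [[0.001, 1.0, 0.0], [1.0, -0.001, -0.001], [-0.001, 0.0, -1.0]]
force: [0.3, 0.0, 0.7]
opening: 0.689
grasp_force: 0.0
```

```bash
python3 - <<'E'
from rig import read_state, optics
from h import *
c=optics.capture("wrist"); cv2.imwrite("pics/w3.png",c["color"]); np.savez("w3.npz",**c)
s=optics.capture("side"); cv2.imwrite("pics/side3.png",s["color"])
print(read_state()["position"],proj(c,[[.51,.305,.006]]))
E
```

```text
[0.51057522 0.23874513 0.14171409] [[311.4640235  136.18690937]]
```

View pics/w3.png

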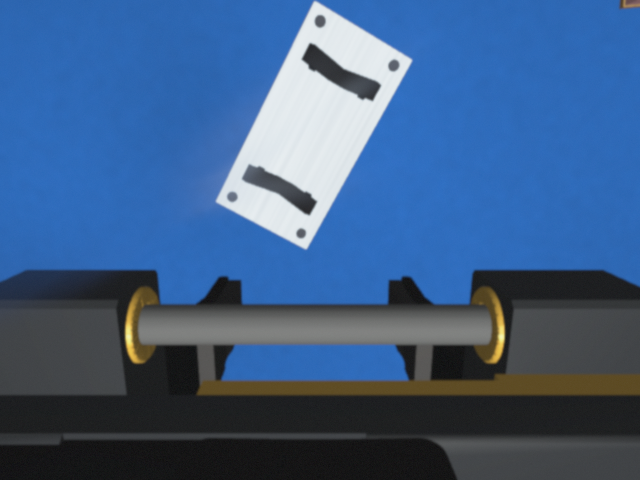

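View pics/side3.png

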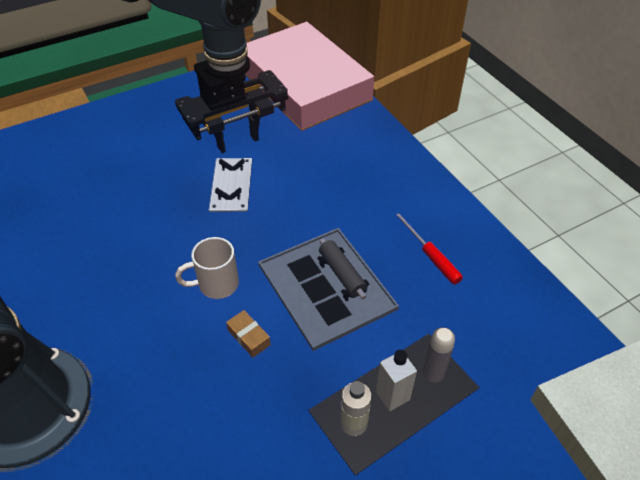

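All three containers stand on the mat; the cradle's corners are at (315,1), (412,61), (306,249), (217,203), with screws at (320,21), (394,65), (301,233), (232,197). Work out its pose, and verify height against the side view.

```bash
python3 - <<'E'
from h import *
np.set_printoptions(precision=4,suppress=True)
c=load("w3"); b=load("side0"); a=load("scene0")
cn=[(315,1),(412,61),(306,249),(217,203)]; sc=[(320,21),(394,65),(301,233),(232,197)]
for q in(cn,sc):
    P=np.array([onplane(c,p,.006) for p in q]); print(P,P.mean(0))
    for i,j in((0,3),(1,2)):
        d=P[i]-P[j]; print(np.linalg.norm(d),np.degrees(np.arctan2(d[1],d[0])))
    for i,j in((0,1),(3,2)):
        d=P[j]-P[i]; print(np.linalg.norm(d),np.degrees(np.arctan2(d[1],d[0])))
for p,s,e in[((315,1),(220,158),(400,170)),((412,61),(251,158),(420,183)),((306,249),(248,210),(357,199)),((217,203),(209,210),(338,186))]: print(tri(c,p,b,s),tri(c,p,a,e))
W=cloud(c); m=(W[...,2]>.026)&(W[...,2]<.036); 
m[262:]=0; print(m.sum(),np.nanmax(W[:250,...,2])); n,l,st,ce=cv2.connectedComponentsWithStats(m.astype(np.uint8))
for i in range(1,n):
    if st[i,4]>20: print(st[i,4],ce[i],W[l==i].mean(0))
E
```

```text
[[0.5128 0.396  0.006 ]
 [0.5822 0.3571 0.006 ]
 [0.5053 0.2179 0.006 ]
 [0.4366 0.255  0.006 ]] [0.5092 0.3065 0.006 ]
0.16028380586736157 61.610722124683086
0.15900167759701103 61.06317251790951
0.07957809341869533 -29.266539039280126
0.07804931485721651 -28.337150635069612
[[0.5163 0.3833 0.006 ]
 [0.5695 0.3544 0.006 ]
 [0.5015 0.231  0.006 ]
 [0.4485 0.2596 0.006 ]] [0.5089 0.3071 0.006 ]
0.14109294437992845 61.261496754256015
0.1409309586212034 61.15079756573824
0.06050084566386179 -28.526647722795033
0.06022938105786217 -28.3713447031888
[0.518  0.3949 0.0035] [0.5149 0.3981 0.0016]
[0.581  0.3575 0.0054] [0.5821 0.357  0.006 ]
[0.5061 0.2169 0.0031] [0.5051 0.2191 0.011 ]
[0.4354 0.2551 0.0047] [0.4382 0.2557 0.0057]
1162 0.03356858623504167
329 [311.8997  55.0243] [0.5106 0.357  0.0297]
316 [369.8924  88.9778] [0.5497 0.3357 0.0295]
264 [251.3598 174.8068] [0.4675 0.2785 0.0295]
252 [306.9087 204.7976] [0.5067 0.2571 0.0295]
```

Emit:
drive_tool(
  steps=[
    [52, -0.15, 0.04, 0, 0, 0, 0],
    [52, -0.35, 0.1, 0, 0, 0, 0],
    [52, -0.55, 0.16, 0, 0, 0, 0],
    [52, -0.751, 0.217, 0, 0, 0, 0],
  ],
)

```text
time_s: 27.2
position: [0.5366, 0.1482, 0.1418]
tcp_rot: [[0.001, 1.0, 0.0], [1.0, -0.001, -0.0], [-0.0, 0.0, -1.0]]
force: [0.2, -0.1, -0.7]
opening: 0.6
grasp_force: 0.0
```

Emit:
drive_tool(
  steps=[
    [52, -0.2, 0.055, 0, 0, 0, 0],
    [52, -0.4, 0.11, 0, 0, 0, 0],
    [52, -0.6, 0.165, 0, 0, 0, 0],
    [52, -0.751, 0.217, 0, 0, 0, 0],
  ],
)

```text
time_s: 27.6
position: [0.5625, 0.0573, 0.1418]
tcp_rot: [[0.002, 1.0, 0.0], [1.0, -0.002, -0.0], [-0.0, 0.0, -1.0]]
force: [-0.3, 0.8, 0.3]
opening: 0.599
grasp_force: 0.0
```

Emit:
drive_tool(
  steps=[
    [52, -0.2, 0.055, 0, 0, 0, 0],
    [52, -0.4, 0.11, 0, 0, 0, 0],
    [52, -0.6, 0.165, 0, 0, 0, 0],
    [52, -0.752, 0.218, 0, 0, 0, 0],
    [52, -0.752, 0.218, 0, 0, 0, 0],
    [52, -0.752, 0.218, 0, 0, 0, 0],
    [52, -0.752, 0.218, 0, 0, 0, 0],
  ],
)

```text
time_s: 28.3
position: [0.5876, -0.0296, 0.1416]
tcp_rot: [[-0.0, 1.0, -0.001], [1.0, 0.0, 0.001], [0.001, -0.001, -1.0]]
force: [0.0, 0.4, -0.5]
opening: 0.598
grasp_force: 0.0
```

```bash
python3 - <<'E'
from rig import read_state, optics
from h import *
c=optics.capture("wrist"); cv2.imwrite("pics/w4.png",c["color"]); np.savez("w4.npz",**c)
print(read_state()["position"]); np.set_printoptions(precision=4,suppress=True)
W=cloud(c); m=(W[...,2]>.04)&(W[...,2]<.06); m[300:]=0; print("top strip",W[m].min(0),W[m].max(0))
r=(W[...,1]>.0)&(W[...,1]<.02)&(W[...,2]>.046)&(W[...,2]<.056); print(r.sum(),W[r].mean(0))
E
```

```text
[ 0.5876095  -0.02936262  0.14164671]
top strip [ 0.3817 -0.0788  0.04  ] [0.6048 0.1091 0.06  ]
1202 [0.5879 0.0101 0.0502]
```

Emit:
drive_tool(
  steps=[
    [52, 0, 0, 0.12, 0, 0, 0],
    [52, 0, 0, 0.26, 0, 0, 0],
    [52, 0, 0, 0.4, 0, 0, 0],
    [52, 0, 0, 0.54, 0, 0, 0],
    [52, 0, 0, 0.68, 0, 0, 0],
    [52, 0, 0, 0.8, 0, 0, 0],
    [52, 0, 0, 0.8, 0, 0, 0],
  ],
)

```text
time_s: 29.05
position: [0.5864, -0.0293, 0.0439]
tcp_rot: [[-0.001, 1.0, -0.004], [1.0, 0.001, 0.001], [0.001, -0.004, -1.0]]
force: [-0.1, 0.0, -0.7]
opening: 0.599
grasp_force: 0.0
```

Emit:
drive_tool(
  steps=[
    [52, 0, 0, 0.06, 0, 0, 0],
    [52, 0, 0, 0.12, 0, 0, 0],
    [52, 0, 0, 0.18, 0, 0, 0],
    [52, 0, 0, 0.22, 0, 0, 0],
    [52, 0, 0, 0.252, 0, 0, 0],
    [52, 0, 0, 0.252, 0, 0, 0],
    [52, 0, 0, 0.252, 0, 0, 0],
  ],
)

```text
time_s: 29.75
position: [0.5883, -0.0305, 0.0155]
tcp_rot: [[0.0, 1.0, 0.0], [1.0, -0.0, -0.0], [-0.0, 0.0, -1.0]]
force: [-0.3, 1.0, -0.1]
opening: 0.595
grasp_force: 0.0
```

Emit:
drive_tool(
  steps=[
    [25, 0, 0, 0, 0, 0, 0],
    [25, 0, 0, 0, 0, 0, 0],
    [25, 0, 0, 0, 0, 0, 0],
    [25, 0, 0, 0, 0, 0, 0],
    [25, 0, 0, 0, 0, 0, 0],
    [25, 0, 0, 0, 0, 0, 0],
  ],
)

```text
time_s: 30.35
position: [0.5864, -0.0304, 0.0154]
tcp_rot: [[-0.0, 1.0, -0.004], [1.0, 0.0, 0.0], [0.0, -0.004, -1.0]]
force: [-5.8, -1.1, 4.4]
opening: 0.356
grasp_force: 28.4
```

Emit:
drive_tool(
  steps=[
    [25, 0, 0, 0, 0, 0, 0],
    [25, 0, 0, 0, 0, 0, 0],
    [25, 0, 0, 0, 0, 0, 0],
  ],
)

```text
time_s: 30.65
position: [0.5864, -0.0303, 0.0154]
tcp_rot: [[-0.0, 1.0, -0.004], [1.0, 0.0, 0.0], [0.0, -0.004, -1.0]]
force: [-4.8, -2.0, 4.2]
opening: 0.354
grasp_force: 28.4
```

```bash
python3 - <<'E'
from rig import read_state, optics
from h import *
c=optics.capture("wrist"); np.savez("w5.npz",**c)
a=optics.capture("scene")
im=np.hstack([cv2.resize(c["color"][100:400,180:480],(600,600))[:, :], ]); 
s=cv2.resize(a["color"][190:340,220:420],(800,600),interpolation=cv2.INTER_CUBIC)
cv2.imwrite("pics/s5.png",np.vstack([cv2.resize(s,(400,300)),cv2.resize(c["color"],(400,300))]))
W=cloud(c); r=(W[...,1]>.0)&(W[...,1]<.02)&(W[...,2]>.046)&(W[...,2]<.056); print(r.sum(),W[r].mean(0),read_state()["position"])
E
```

```text
3749 [0.58773076 0.01014441 0.05020356] [ 0.58642598 -0.03039625  0.01541772]
```

View pics/s5.png

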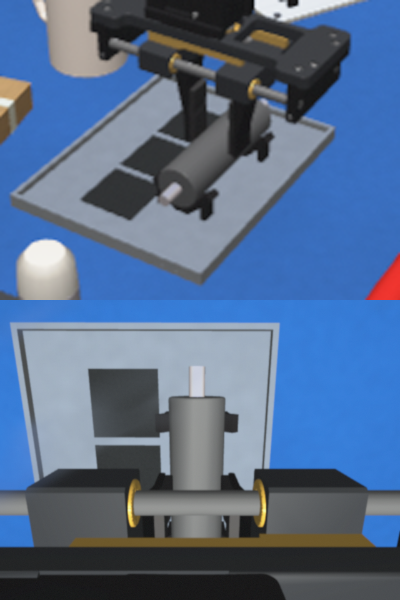

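The grip looks sound around the drum's middle; the opening reads small, so test with a gentle lift.

Emit:
drive_tool(
  steps=[
    [25, 0, 0, -0.02, 0, 0, 0],
    [25, 0, 0, -0.05, 0, 0, 0],
    [25, 0, 0, -0.08, 0, 0, 0],
    [25, 0, 0, -0.12, 0, 0, 0],
    [25, 0, 0, -0.16, 0, 0, 0],
    [25, 0, 0, -0.16, 0, 0, 0],
  ],
)

```text
time_s: 31.35
position: [0.5892, -0.0306, 0.0356]
tcp_rot: [[-0.0, 1.0, 0.002], [1.0, 0.0, -0.0], [-0.0, 0.002, -1.0]]
force: [-0.2, -0.0, -4.2]
opening: 0.354
grasp_force: 26.9
```

```bash
python3 - <<'E'
from rig import read_state, optics
from h import *
np.set_printoptions(precision=4,suppress=True)
c=optics.capture("wrist"); np.savez("w6.npz",**c)
a=optics.capture("scene")
s=cv2.resize(a["color"][180:330,220:420],(800,600),interpolation=cv2.INTER_CUBIC); cv2.imwrite("pics/s6.png",s)
W=cloud(c)
for y in(0,.01,.02):
    r=(W[...,1]>y)&(W[...,1]<y+.01)&(W[...,2]>.056)&(W[...,2]<.08)&(abs(W[...,0]-.588)<.025);print(r.sum(),W[r].mean(0),W[r].max(0))
E
```

```text
2292 [0.5904 0.005  0.0688] [0.6083 0.01   0.0739]
2409 [0.5905 0.015  0.0688] [0.6083 0.02   0.0738]
2288 [0.5905 0.0246 0.0681] [0.6084 0.0297 0.0739]
```

View pics/s6.png

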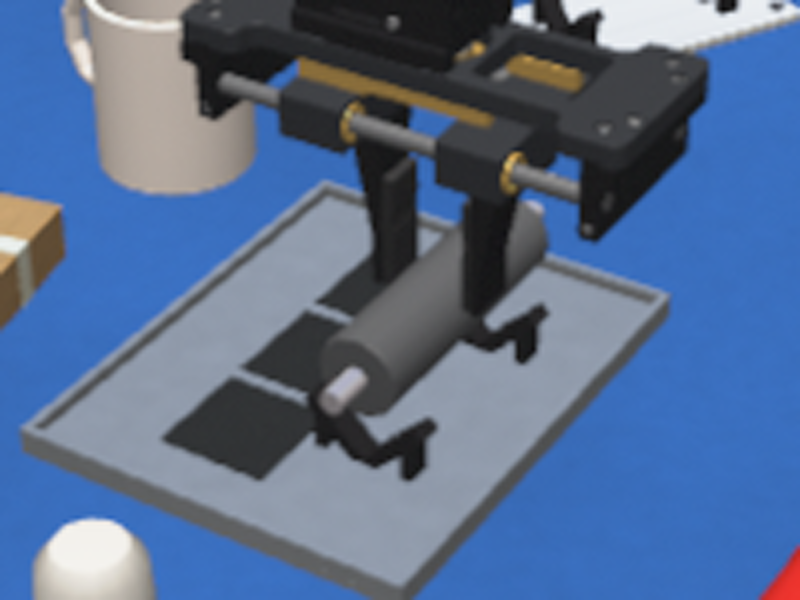

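Emit:
drive_tool(
  steps=[
    [25, 0, 0, -0.1, 0, 0, 0],
    [25, 0, 0, -0.2, 0, 0, 0],
    [25, 0, 0, -0.32, 0, 0, 0],
    [25, 0, 0, -0.44, 0, 0, 0],
    [25, 0, 0, -0.5, 0, 0, 0],
    [25, 0, 0, -0.5, 0, 0, 0],
  ],
)

```text
time_s: 32.05
position: [0.5895, -0.0307, 0.0968]
tcp_rot: [[-0.0, 1.0, 0.004], [1.0, 0.0, -0.001], [-0.001, 0.004, -1.0]]
force: [0.4, 0.8, -3.8]
opening: 0.354
grasp_force: 26.9
```

Emit:
drive_tool(
  steps=[
    [25, 0.06, -0.01, 0, 0, 0, 0],
    [25, 0.16, -0.04, 0, 0, 0, 0],
    [25, 0.3, -0.07, 0, 0, 0, 0],
    [25, 0.46, -0.11, 0, 0, 0, 0],
    [25, 0.62, -0.15, 0, 0, 0, 0],
    [25, 0.78, -0.185, 0, 0, 0, 0],
    [25, 0.9375, -0.22, 0, 0, 0, 0],
  ],
)

```text
time_s: 32.75
position: [0.5603, 0.0844, 0.0941]
tcp_rot: [[-0.001, 1.0, -0.002], [1.0, 0.001, 0.001], [0.001, -0.002, -1.0]]
force: [-0.2, 0.6, -3.2]
opening: 0.351
grasp_force: 26.9
```

Emit:
drive_tool(
  steps=[
    [25, 0.16, -0.037, 0, 0, 0, 0],
    [25, 0.32, -0.075, 0, 0, 0, 0],
    [25, 0.48, -0.113, 0, 0, 0, 0],
    [25, 0.64, -0.15, 0, 0, 0, 0],
    [25, 0.8, -0.187, 0, 0, 0, 0],
    [25, 0.9375, -0.22, 0, 0, 0, 0],
  ],
)

```text
time_s: 33.35
position: [0.5335, 0.1969, 0.0941]
tcp_rot: [[-0.001, 1.0, -0.002], [1.0, 0.001, 0.0], [0.0, -0.002, -1.0]]
force: [-0.2, 0.3, -3.3]
opening: 0.349
grasp_force: 26.9
```

Emit:
drive_tool(
  steps=[
    [25, 0.16, -0.037, 0, 0, 0, 0],
    [25, 0.32, -0.075, 0, 0, 0, 0],
    [25, 0.48, -0.113, 0, 0, 0, 0],
    [25, 0.64, -0.15, 0, 0, 0, 0],
    [25, 0.8, -0.187, 0, 0, 0, 0],
    [25, 0.89, -0.21, 0, 0, 0, 0],
    [25, 0.9375, -0.22, 0, 0, 0, 0],
    [25, 0.9375, -0.22, 0, 0, 0, 0],
  ],
)

```text
time_s: 34.15
position: [0.5083, 0.3078, 0.0944]
tcp_rot: [[-0.002, 1.0, -0.001], [1.0, 0.002, -0.0], [-0.0, -0.001, -1.0]]
force: [-0.0, -0.3, -4.1]
opening: 0.354
grasp_force: 26.9
```

Emit:
drive_tool(
  steps=[
    [25, 0, 0, 0, 0, 0, 0.04],
    [25, 0, 0, 0, 0, 0, 0.1],
    [25, 0, 0, 0, 0, 0, 0.17],
    [25, 0, 0, 0, 0, 0, 0.24],
    [25, 0, 0, 0, 0, 0, 0.3],
    [25, 0, 0, 0, 0, 0, 0.334],
    [25, 0, 0, 0, 0, 0, 0.334],
    [25, 0, 0, 0, 0, 0, 0.334],
  ],
)

```text
time_s: 34.95
position: [0.5092, 0.3064, 0.0946]
tcp_rot: [[0.48, 0.877, -0.0], [0.877, -0.48, -0.0], [-0.0, -0.0, -1.0]]
force: [-0.3, 0.7, -3.5]
opening: 0.354
grasp_force: 26.9
```

```bash
python3 - <<'E'
from rig import read_state, optics
from h import *
np.set_printoptions(precision=4,suppress=True)
print(read_state()["position"],read_state()["tcp_rot"])
c=optics.capture("wrist"); np.savez("w7.npz",**c); W=cloud(c)
d=np.array([np.cos(np.radians(61.3)),np.sin(np.radians(61.3))]); n=np.array([d[1],-d[0]])
P=W[...,:2]-[.509,.307]; al=P@d; la=P@n
for lo in(.03,.04,.05):
    r=(al>lo)&(al<lo+.01)&(abs(la)<.03)&(W[...,2]>.1); print(r.sum(),"lat",la[r].mean(),la[r].min(),la[r].max(),"z",W[r][:,2].max())
r=(abs(la)<.012)&(W[...,2]>.1)&(al<.1)&(al>.02); print("drum end",al[r].max(),np.percentile(al[r],99))
r=(abs(la)<.006)&(W[...,2]>.09)&(al<.1)&(al>.02); print("stub end",al[r].max())
cv2.imwrite("pics/w7.png",c["color"])
E
```

```text
[0.5092 0.3064 0.0946] [[ 0.4801  0.8772 -0.0003]
 [ 0.8772 -0.4801 -0.0003]
 [-0.0004 -0.0001 -1.    ]]
16327 lat -0.0008086236780598115 -0.02999876084220309 0.029998697244637832 z 0.21614523004256553
2396 lat 0.0019513725031984458 -0.01546704954615507 0.02003249482446828 z 0.13274505390837188
2503 lat 0.001965463417723378 -0.01571498273524319 0.019881989000398812 z 0.1334764690966957
drum end 0.07705728985204875 0.07297530313204866
stub end 0.07705728985204875
```

View pics/w7.png

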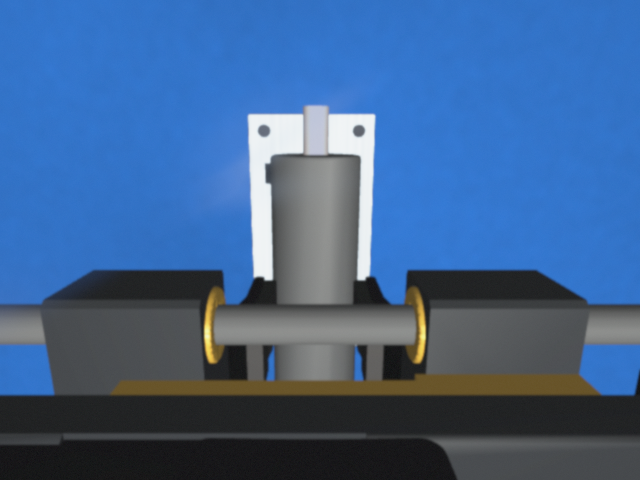

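Roller is parallel to the plate and ~2 mm off laterally; correct by −0.016 in tool y while lowering.

Emit:
drive_tool(
  steps=[
    [25, 0, -0.016, 0.08, 0, 0, 0],
    [25, 0, -0.016, 0.18, 0, 0, 0],
    [25, 0, -0.016, 0.28, 0, 0, 0],
    [25, 0, -0.016, 0.38, 0, 0, 0],
    [25, 0, -0.016, 0.46, 0, 0, 0],
    [25, 0, -0.016, 0.52, 0, 0, 0],
    [25, 0, -0.016, 0.56, 0, 0, 0],
    [25, 0, -0.016, 0.56, 0, 0, 0],
  ],
)

```text
time_s: 35.8
position: [0.507, 0.3078, 0.0267]
tcp_rot: [[0.48, 0.877, -0.001], [0.877, -0.48, -0.0], [-0.001, -0.001, -1.0]]
force: [-0.6, 0.5, -3.5]
opening: 0.355
grasp_force: 26.9
```

Emit:
drive_tool(
  steps=[
    [25, 0, 0, 0.03, 0, 0, 0],
    [25, 0, 0, 0.05, 0, 0, 0],
    [25, 0, 0, 0.07, 0, 0, 0],
    [25, 0, 0, 0.08, 0, 0, 0],
    [25, 0, 0, 0.09, 0, 0, 0],
    [25, 0, 0, 0.096, 0, 0, 0],
    [25, 0, 0, 0.096, 0, 0, 0],
    [25, 0, 0, 0.096, 0, 0, 0],
  ],
)

```text
time_s: 36.6
position: [0.5074, 0.308, 0.016]
tcp_rot: [[0.48, 0.877, 0.0], [0.877, -0.48, 0.0], [0.0, 0.0, -1.0]]
force: [0.2, 0.2, -2.6]
opening: 0.358
grasp_force: 26.9
```

Emit:
drive_tool(
  steps=[
    [25, 0, 0, 0.005, 0, 0, 0],
    [25, 0, 0, 0.01, 0, 0, 0],
    [25, 0, 0, 0.01, 0, 0, 0],
  ],
)

```text
time_s: 36.9
position: [0.5076, 0.308, 0.0155]
tcp_rot: [[0.48, 0.877, 0.001], [0.877, -0.48, -0.0], [0.0, 0.001, -1.0]]
force: [-1.5, -1.5, 2.8]
opening: 0.357
grasp_force: 28.2
```

Seated contact. Release, rise and look.

Emit:
drive_tool(
  steps=[
    [52, 0, 0, 0, 0, 0, 0],
    [52, 0, 0, 0, 0, 0, 0],
    [52, 0, 0, 0, 0, 0, 0],
    [52, 0, 0, 0, 0, 0, 0],
    [52, 0, 0, 0, 0, 0, 0],
  ],
)

```text
time_s: 37.4
position: [0.5074, 0.308, 0.0146]
tcp_rot: [[0.48, 0.877, 0.0], [0.877, -0.48, 0.0], [0.0, -0.0, -1.0]]
force: [-0.6, -0.1, 0.0]
opening: 0.588
grasp_force: 0.0
```

Emit:
drive_tool(
  steps=[
    [52, 0, 0, -0.1, 0, 0, 0],
    [52, 0, 0, -0.25, 0, 0, 0],
    [52, 0, 0, -0.45, 0, 0, 0],
    [52, 0, 0, -0.65, 0, 0, 0],
    [52, 0, 0, -0.85, 0, 0, 0],
    [52, 0, 0, -1, 0, 0, 0],
    [52, 0, 0, -1, 0, 0, 0],
  ],
)

```text
time_s: 38.1
position: [0.5096, 0.3089, 0.1384]
tcp_rot: [[0.48, 0.877, 0.007], [0.877, -0.48, 0.003], [0.006, 0.005, -1.0]]
force: [-0.1, -0.4, 0.0]
opening: 0.6
grasp_force: 0.0
```

Emit:
drive_tool(
  steps=[
    [60, -0.2, 0, 0, 0, 0, 0],
    [60, -0.4, 0, 0, 0, 0, 0],
    [60, -0.6, 0, 0, 0, 0, 0],
    [60, -0.6, 0, 0, 0, 0, 0],
    [60, -0.6, 0, 0, 0, 0, 0],
    [60, -0.6, 0, 0, 0, 0, 0],
  ],
)

```text
time_s: 38.7
position: [0.4736, 0.2455, 0.1347]
tcp_rot: [[0.48, 0.877, 0.001], [0.877, -0.48, 0.001], [0.001, 0.001, -1.0]]
force: [0.0, 0.1, 0.5]
opening: 0.685
grasp_force: 0.0
```

```bash
python3 - <<'E'
from rig import read_state, optics
from h import *
np.set_printoptions(precision=4,suppress=True)
print(read_state()["position"])
c=optics.capture("wrist"); np.savez("w8.npz",**c); W=cloud(c)
d=np.array([np.cos(np.radians(61.3)),np.sin(np.radians(61.3))]); n=np.array([d[1],-d[0]])
P=W[...,:2]-[.509,.307]; al=P@d; la=P@n
for lo in(-.055,-.025,.005,.03,.05):
    r=(al>lo)&(al<lo+.005)&(abs(la)<.03)&(W[...,2]>.04)&(W[...,2]<.06); 
    if r.sum():print(lo,r.sum(),"lat",la[r].mean(),"z",np.percentile(W[r][:,2],98))
r=(abs(la)<.01)&(W[...,2]>.045)&(W[...,2]<.06); print("drum",al[r].min(),al[r].max())
r=(abs(la)<.005)&(W[...,2]>.031)&(W[...,2]<.06); print("stubs",al[r].min(),al[r].max())
cv2.imwrite("pics/w8.png",c["color"])
E
```

```text
[0.4736 0.2455 0.1347]
-0.055 363 lat -0.0003874234927173704 z 0.0529355622931918
-0.025 396 lat -0.00029025257357192646 z 0.05269365372701324
0.005 436 lat -0.0004531516794920971 z 0.053068608388721926
0.03 470 lat -0.00032526724068133057 z 0.05298815628548289
0.05 486 lat -0.00027437621796074456 z 0.05297048106135112
drum -0.060321118189052815 0.05974228146209362
stubs -0.07819701245300621 0.0778754324583803
```

View pics/w8.png

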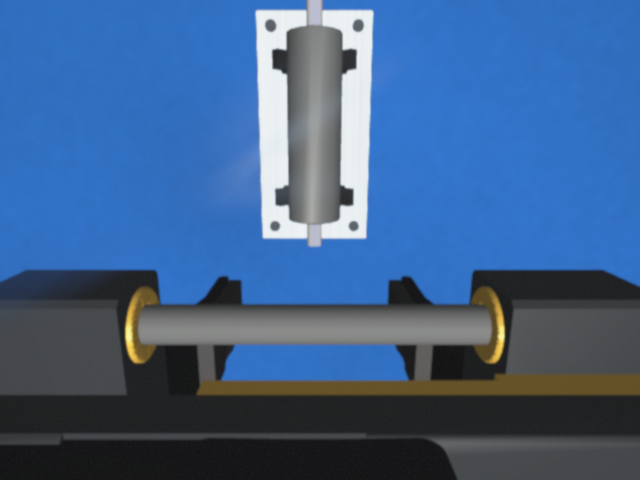

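Roller is seated centred within 0.5 mm. Turn back and return to the tin.

Emit:
drive_tool(
  steps=[
    [60, 0, 0, -0.0575, 0, 0, -0.05],
    [60, 0, 0, -0.0575, 0, 0, -0.14],
    [60, 0, 0, -0.0575, 0, 0, -0.23],
    [60, 0, 0, -0.0575, 0, 0, -0.3],
    [60, 0, 0, -0.0575, 0, 0, -0.334],
    [60, 0, 0, -0.0575, 0, 0, -0.334],
    [60, 0, 0, -0.0575, 0, 0, -0.334],
  ],
)

```text
time_s: 39.45
position: [0.4731, 0.2453, 0.1416]
tcp_rot: [[0.001, 1.0, 0.0], [1.0, -0.001, 0.0], [0.0, 0.0, -1.0]]
force: [0.1, -0.4, -0.4]
opening: 0.687
grasp_force: 0.0
```

Emit:
drive_tool(
  steps=[
    [60, -0.15, 0.02, 0, 0, 0, 0],
    [60, -0.35, 0.04, 0, 0, 0, 0],
    [60, -0.6, 0.07, 0, 0, 0, 0],
    [60, -0.883, 0.1055, 0, 0, 0, 0],
  ],
)

```text
time_s: 39.85
position: [0.4857, 0.1386, 0.1417]
tcp_rot: [[-0.001, 1.0, 0.001], [1.0, 0.001, 0.0], [0.0, 0.001, -1.0]]
force: [0.3, -0.1, 0.0]
opening: 0.691
grasp_force: 0.0
```

Emit:
drive_tool(
  steps=[
    [60, -0.25, 0.03, 0, 0, 0, 0],
    [60, -0.5, 0.06, 0, 0, 0, 0],
    [60, -0.75, 0.09, 0, 0, 0, 0],
    [60, -0.883, 0.1055, 0, 0, 0, 0],
  ],
)

```text
time_s: 40.25
position: [0.499, 0.0308, 0.1418]
tcp_rot: [[0.003, 1.0, 0.001], [1.0, -0.003, -0.001], [-0.001, 0.001, -1.0]]
force: [0.0, -0.0, -0.4]
opening: 0.689
grasp_force: 0.0
```

Emit:
drive_tool(
  steps=[
    [60, -0.25, 0.03, 0, 0, 0, 0],
    [60, -0.5, 0.06, 0, 0, 0, 0],
    [60, -0.75, 0.09, 0, 0, 0, 0],
    [60, -0.883, 0.1055, 0, 0, 0, 0],
  ],
)

```text
time_s: 40.65
position: [0.5118, -0.0752, 0.1418]
tcp_rot: [[0.002, 1.0, 0.001], [1.0, -0.002, -0.001], [-0.001, 0.001, -1.0]]
force: [-0.6, -0.2, -0.0]
opening: 0.686
grasp_force: 0.0
```

Emit:
drive_tool(
  steps=[
    [60, -0.25, 0.03, 0, 0, 0, 0],
    [60, -0.5, 0.06, 0, 0, 0, 0],
    [60, -0.75, 0.09, 0, 0, 0, 0],
    [60, -0.883, 0.1055, 0, 0, 0, 0],
  ],
)

```text
time_s: 41.05
position: [0.5242, -0.1809, 0.1417]
tcp_rot: [[0.002, 1.0, 0.001], [1.0, -0.002, -0.001], [-0.001, 0.001, -1.0]]
force: [-0.5, 0.4, 0.0]
opening: 0.685
grasp_force: 0.0
```

Emit:
drive_tool(
  steps=[
    [60, -0.2, 0.03, 0, 0, 0, 0],
    [60, -0.4, 0.06, 0, 0, 0, 0],
    [60, -0.6, 0.08, 0, 0, 0, 0],
    [60, -0.8, 0.1, 0, 0, 0, 0],
    [60, -0.883, 0.1055, 0, 0, 0, 0],
    [60, -0.883, 0.1055, 0, 0, 0, 0],
    [60, -0.883, 0.1055, 0, 0, 0, 0],
    [60, -0.883, 0.1055, 0, 0, 0, 0],
  ],
)

```text
time_s: 41.85
position: [0.5357, -0.2832, 0.1415]
tcp_rot: [[-0.001, 1.0, -0.001], [1.0, 0.001, 0.001], [0.001, -0.001, -1.0]]
force: [0.7, 0.3, -0.1]
opening: 0.689
grasp_force: 0.0
```

Emit:
drive_tool(
  steps=[
    [60, 0, 0, 0.1, 0, 0, 0],
    [60, 0, 0, 0.22, 0, 0, 0],
    [60, 0, 0, 0.34, 0, 0, 0],
    [60, 0, 0, 0.46, 0, 0, 0],
    [60, 0, 0, 0.57, 0, 0, 0],
    [60, 0, 0, 0.645, 0, 0, 0],
    [60, 0, 0, 0.645, 0, 0, 0],
    [60, 0, 0, 0.645, 0, 0, 0],
  ],
)

```text
time_s: 42.65
position: [0.5362, -0.2851, 0.0641]
tcp_rot: [[0.0, 1.0, -0.0], [1.0, -0.0, 0.0], [0.0, -0.0, -1.0]]
force: [1.0, 0.0, -0.0]
opening: 0.689
grasp_force: 0.0
```

Emit:
drive_tool(
  steps=[
    [30, 0, 0, 0, 0, 0, 0],
    [30, 0, 0, 0, 0, 0, 0],
    [30, 0, 0, 0, 0, 0, 0],
    [30, 0, 0, 0, 0, 0, 0],
    [30, 0, 0, 0, 0, 0, 0],
    [30, 0, 0, 0, 0, 0, 0],
  ],
)

```text
time_s: 43.25
position: [0.5362, -0.2852, 0.0648]
tcp_rot: [[-0.0, 1.0, 0.0], [1.0, 0.0, -0.001], [-0.001, 0.0, -1.0]]
force: [-1.0, 0.1, 4.3]
opening: 0.477
grasp_force: 30.0
```

Emit:
drive_tool(
  steps=[
    [30, 0, 0, -0.05, 0, 0, 0],
    [30, 0, 0, -0.15, 0, 0, 0],
    [30, 0, 0, -0.25, 0, 0, 0],
    [30, 0, 0, -0.35, 0, 0, 0],
    [30, 0, 0, -0.43, 0, 0, 0],
    [30, 0, 0, -0.43, 0, 0, 0],
  ],
)

```text
time_s: 43.85
position: [0.5373, -0.2858, 0.1181]
tcp_rot: [[-0.0, 1.0, 0.003], [1.0, 0.0, -0.003], [-0.003, 0.003, -1.0]]
force: [0.6, 0.4, -1.7]
opening: 0.481
grasp_force: 30.0
```

Emit:
drive_tool(
  steps=[
    [30, 0.08, 0, 0, 0, 0, 0],
    [30, 0.2, 0, 0, 0, 0, 0],
    [30, 0.35, 0, 0, 0, 0, 0],
    [30, 0.5, 0, 0, 0, 0, 0],
    [30, 0.68, 0, 0, 0, 0, 0],
    [30, 0.852, 0, 0, 0, 0, 0],
  ],
)

```text
time_s: 44.45
position: [0.5355, -0.18, 0.1156]
tcp_rot: [[-0.001, 1.0, -0.001], [1.0, 0.001, 0.001], [0.001, -0.001, -1.0]]
force: [0.4, 0.3, -2.7]
opening: 0.482
grasp_force: 30.0
```

Emit:
drive_tool(
  steps=[
    [30, 0.17, 0, 0, 0, 0, 0],
    [30, 0.34, 0, 0, 0, 0, 0],
    [30, 0.51, 0, 0, 0, 0, 0],
    [30, 0.68, 0, 0, 0, 0, 0],
    [30, 0.851, 0, 0, 0, 0, 0],
  ],
)

```text
time_s: 44.95
position: [0.5353, -0.078, 0.1157]
tcp_rot: [[-0.001, 1.0, -0.001], [1.0, 0.001, 0.001], [0.001, -0.001, -1.0]]
force: [0.1, 0.1, -2.5]
opening: 0.481
grasp_force: 30.0
```

Emit:
drive_tool(
  steps=[
    [30, 0.15, 0, 0, 0, 0, 0],
    [30, 0.3, 0, 0, 0, 0, 0],
    [30, 0.45, 0, 0, 0, 0, 0],
    [30, 0.6, 0, 0, 0, 0, 0],
    [30, 0.75, 0, 0, 0, 0, 0],
    [30, 0.851, 0, 0, 0, 0, 0],
    [30, 0.851, 0, 0, 0, 0, 0],
    [30, 0.851, 0, 0, 0, 0, 0],
  ],
)

```text
time_s: 45.75
position: [0.5359, 0.0218, 0.1159]
tcp_rot: [[-0.001, 1.0, -0.0], [1.0, 0.001, -0.0], [-0.0, -0.0, -1.0]]
force: [0.5, -0.1, -3.8]
opening: 0.478
grasp_force: 30.0
```

Emit:
drive_tool(
  steps=[
    [30, 0, 0, 0.1, 0, 0, 0],
    [30, 0, 0, 0.2, 0, 0, 0],
    [30, 0, 0, 0.28, 0, 0, 0],
    [30, 0, 0, 0.34, 0, 0, 0],
    [30, 0, 0, 0.37, 0, 0, 0],
    [30, 0, 0, 0.39, 0, 0, 0],
    [30, 0, 0, 0.4, 0, 0, 0],
    [30, 0, 0, 0.4, 0, 0, 0],
  ],
)

```text
time_s: 46.55
position: [0.5364, 0.0215, 0.0681]
tcp_rot: [[-0.0, 1.0, 0.001], [1.0, 0.0, -0.0], [-0.0, 0.001, -1.0]]
force: [-0.5, 0.2, -1.9]
opening: 0.482
grasp_force: 30.0
```

Emit:
drive_tool(
  steps=[
    [30, 0, 0, 0.003, 0, 0, 0],
    [30, 0, 0, 0.003, 0, 0, 0],
    [30, 0, 0, 0.003, 0, 0, 0],
  ],
)

```text
time_s: 46.85
position: [0.5364, 0.0215, 0.0678]
tcp_rot: [[-0.0, 1.0, 0.001], [1.0, 0.0, -0.0], [-0.0, 0.001, -1.0]]
force: [-0.2, 0.0, -1.8]
opening: 0.477
grasp_force: 30.0
```

Emit:
drive_tool(
  steps=[
    [30, 0, 0, 0.005, 0, 0, 0],
    [30, 0, 0, 0.005, 0, 0, 0],
    [30, 0, 0, 0.005, 0, 0, 0],
  ],
)

```text
time_s: 47.15
position: [0.5365, 0.0215, 0.0678]
tcp_rot: [[-0.0, 1.0, 0.001], [1.0, 0.0, -0.0], [-0.0, 0.001, -1.0]]
force: [-2.2, -0.1, 6.4]
opening: 0.478
grasp_force: 30.0
```

Emit:
drive_tool(
  steps=[
    [60, 0, 0, 0, 0, 0, 0],
    [60, 0, 0, 0, 0, 0, 0],
    [60, 0, 0, 0, 0, 0, 0],
    [60, 0, 0, 0, 0, 0, 0],
  ],
)

```text
time_s: 47.55
position: [0.5361, 0.0215, 0.0668]
tcp_rot: [[0.0, 1.0, -0.0], [1.0, -0.0, 0.0], [0.0, -0.0, -1.0]]
force: [0.8, 0.3, -0.4]
opening: 0.679
grasp_force: 0.0
```

Emit:
drive_tool(
  steps=[
    [60, 0, 0, -0.1, 0, 0, 0],
    [60, 0, 0, -0.25, 0, 0, 0],
    [60, 0, 0, -0.4, 0, 0, 0],
    [60, 0, 0, -0.55, 0, 0, 0],
    [60, 0, 0, -0.623, 0, 0, 0],
    [60, 0, 0, -0.623, 0, 0, 0],
  ],
)

```text
time_s: 48.15
position: [0.5373, 0.0214, 0.1434]
tcp_rot: [[-0.0, 1.0, 0.004], [1.0, 0.0, -0.001], [-0.001, 0.004, -1.0]]
force: [0.3, 0.3, -1.4]
opening: 0.692
grasp_force: 0.0
```

Emit:
drive_tool(
  steps=[
    [60, -0.15, 0.04, 0, 0, 0, 0],
    [60, -0.35, 0.1, 0, 0, 0, 0],
    [60, -0.6, 0.16, 0, 0, 0, 0],
    [60, -0.851, 0.234, 0, 0, 0, 0],
  ],
)

```text
time_s: 48.55
position: [0.5635, -0.0811, 0.1407]
tcp_rot: [[-0.001, 1.0, -0.002], [1.0, 0.001, 0.001], [0.001, -0.002, -1.0]]
force: [0.8, 0.6, 0.6]
opening: 0.69
grasp_force: 0.0
```

Emit:
drive_tool(
  steps=[
    [60, -0.2, 0.055, 0, 0, 0, 0],
    [60, -0.4, 0.11, 0, 0, 0, 0],
    [60, -0.6, 0.165, 0, 0, 0, 0],
    [60, -0.851, 0.234, 0, 0, 0, 0],
  ],
)

```text
time_s: 48.95
position: [0.5914, -0.1827, 0.1404]
tcp_rot: [[-0.001, 1.0, -0.003], [1.0, 0.001, 0.002], [0.002, -0.003, -1.0]]
force: [0.1, -0.7, 0.1]
opening: 0.689
grasp_force: 0.0
```

Emit:
drive_tool(
  steps=[
    [60, -0.2, 0.055, 0, 0, 0, 0],
    [60, -0.4, 0.11, 0, 0, 0, 0],
    [60, -0.6, 0.165, 0, 0, 0, 0],
    [60, -0.8, 0.22, 0, 0, 0, 0],
    [60, -0.852, 0.233, 0, 0, 0, 0],
    [60, -0.852, 0.233, 0, 0, 0, 0],
    [60, -0.852, 0.233, 0, 0, 0, 0],
    [60, -0.852, 0.233, 0, 0, 0, 0],
  ],
)

```text
time_s: 49.75
position: [0.6197, -0.2833, 0.1414]
tcp_rot: [[-0.001, 1.0, -0.001], [1.0, 0.001, 0.001], [0.001, -0.001, -1.0]]
force: [0.5, 0.4, -0.8]
opening: 0.685
grasp_force: 0.0
```

Emit:
drive_tool(
  steps=[
    [60, 0, 0, 0.1, 0, 0, 0],
    [60, 0, 0, 0.22, 0, 0, 0],
    [60, 0, 0, 0.34, 0, 0, 0],
    [60, 0, 0, 0.46, 0, 0, 0],
    [60, 0, 0, 0.57, 0, 0, 0],
    [60, 0, 0, 0.645, 0, 0, 0],
    [60, 0, 0, 0.645, 0, 0, 0],
    [60, 0, 0, 0.645, 0, 0, 0],
  ],
)

```text
time_s: 50.55
position: [0.6204, -0.2851, 0.0641]
tcp_rot: [[0.0, 1.0, 0.0], [1.0, -0.0, -0.0], [-0.0, 0.0, -1.0]]
force: [0.2, -0.1, 0.2]
opening: 0.689
grasp_force: 0.0
```

Emit:
drive_tool(
  steps=[
    [25, 0, 0, 0, 0, 0, 0],
    [25, 0, 0, 0, 0, 0, 0],
    [25, 0, 0, 0, 0, 0, 0],
    [25, 0, 0, 0, 0, 0, 0],
    [25, 0, 0, 0, 0, 0, 0],
    [25, 0, 0, 0, 0, 0, 0],
  ],
)

```text
time_s: 51.15
position: [0.6203, -0.2852, 0.0648]
tcp_rot: [[-0.0, 1.0, 0.0], [1.0, 0.0, -0.0], [-0.0, 0.0, -1.0]]
force: [-1.0, -0.2, 3.3]
opening: 0.425
grasp_force: 30.0
```

Emit:
drive_tool(
  steps=[
    [25, 0, 0, -0.05, 0, 0, 0],
    [25, 0, 0, -0.15, 0, 0, 0],
    [25, 0, 0, -0.25, 0, 0, 0],
    [25, 0, 0, -0.35, 0, 0, 0],
    [25, 0, 0, -0.43, 0, 0, 0],
    [25, 0, 0, -0.43, 0, 0, 0],
  ],
)

```text
time_s: 51.75
position: [0.6216, -0.2858, 0.1184]
tcp_rot: [[-0.0, 1.0, 0.004], [1.0, 0.0, -0.002], [-0.002, 0.004, -1.0]]
force: [-0.3, 0.4, -1.5]
opening: 0.429
grasp_force: 30.0
```

Emit:
drive_tool(
  steps=[
    [25, 0.05, -0.02, 0, 0, 0, 0],
    [25, 0.15, -0.05, 0, 0, 0, 0],
    [25, 0.28, -0.1, 0, 0, 0, 0],
    [25, 0.42, -0.14, 0, 0, 0, 0],
    [25, 0.56, -0.185, 0, 0, 0, 0],
    [25, 0.7, -0.233, 0, 0, 0, 0],
  ],
)

```text
time_s: 52.35
position: [0.5915, -0.199, 0.1156]
tcp_rot: [[-0.0, 1.0, -0.001], [1.0, 0.0, 0.001], [0.001, -0.001, -1.0]]
force: [1.4, 0.6, -2.2]
opening: 0.427
grasp_force: 30.0
```

Emit:
drive_tool(
  steps=[
    [25, 0.14, -0.046, 0, 0, 0, 0],
    [25, 0.28, -0.093, 0, 0, 0, 0],
    [25, 0.42, -0.14, 0, 0, 0, 0],
    [25, 0.56, -0.186, 0, 0, 0, 0],
    [25, 0.7, -0.233, 0, 0, 0, 0],
  ],
)

```text
time_s: 52.85
position: [0.5639, -0.1156, 0.116]
tcp_rot: [[-0.0, 1.0, 0.0], [1.0, 0.0, -0.0], [-0.0, 0.0, -1.0]]
force: [-0.1, 0.1, -2.3]
opening: 0.422
grasp_force: 30.0
```

Emit:
drive_tool(
  steps=[
    [25, 0.14, -0.046, 0, 0, 0, 0],
    [25, 0.28, -0.093, 0, 0, 0, 0],
    [25, 0.42, -0.14, 0, 0, 0, 0],
    [25, 0.54, -0.18, 0, 0, 0, 0],
    [25, 0.64, -0.214, 0, 0, 0, 0],
    [25, 0.7, -0.234, 0, 0, 0, 0],
    [25, 0.7, -0.234, 0, 0, 0, 0],
    [25, 0.7, -0.234, 0, 0, 0, 0],
  ],
)

```text
time_s: 53.65
position: [0.5367, -0.0333, 0.116]
tcp_rot: [[-0.0, 1.0, 0.001], [1.0, 0.0, -0.001], [-0.001, 0.001, -1.0]]
force: [0.1, -0.2, -2.0]
opening: 0.424
grasp_force: 30.0
```

Emit:
drive_tool(
  steps=[
    [25, 0, 0, 0.1, 0, 0, 0],
    [25, 0, 0, 0.2, 0, 0, 0],
    [25, 0, 0, 0.28, 0, 0, 0],
    [25, 0, 0, 0.34, 0, 0, 0],
    [25, 0, 0, 0.37, 0, 0, 0],
    [25, 0, 0, 0.39, 0, 0, 0],
    [25, 0, 0, 0.4, 0, 0, 0],
    [25, 0, 0, 0.405, 0, 0, 0],
  ],
)

```text
time_s: 54.45
position: [0.5363, -0.033, 0.0677]
tcp_rot: [[-0.0, 1.0, 0.0], [1.0, 0.0, -0.0], [-0.0, 0.0, -1.0]]
force: [-1.1, -0.2, 4.0]
opening: 0.424
grasp_force: 30.0
```

Emit:
drive_tool(
  steps=[
    [25, 0, 0, 0, 0, 0, 0],
    [25, 0, 0, 0, 0, 0, 0],
  ],
)

```text
time_s: 54.65
position: [0.5362, -0.033, 0.0678]
tcp_rot: [[-0.0, 1.0, 0.0], [1.0, 0.0, -0.0], [-0.0, 0.0, -1.0]]
force: [-1.5, -0.1, 2.5]
opening: 0.43
grasp_force: 30.0
```

Emit:
drive_tool(
  steps=[
    [60, 0, 0, 0, 0, 0, 0],
    [60, 0, 0, 0, 0, 0, 0],
    [60, 0, 0, 0, 0, 0, 0],
    [60, 0, 0, 0, 0, 0, 0],
  ],
)

```text
time_s: 55.05
position: [0.5365, -0.033, 0.0673]
tcp_rot: [[-0.0, 1.0, 0.0], [1.0, 0.0, -0.0], [-0.0, 0.0, -1.0]]
force: [-0.3, 0.0, 0.1]
opening: 0.661
grasp_force: 0.0
```

Emit:
drive_tool(
  steps=[
    [60, 0, 0, -0.1, 0, 0, 0],
    [60, 0, 0, -0.25, 0, 0, 0],
    [60, 0, 0, -0.4, 0, 0, 0],
    [60, 0, 0, -0.55, 0, 0, 0],
    [60, 0, 0, -0.62, 0, 0, 0],
    [60, 0, 0, -0.62, 0, 0, 0],
  ],
)

```text
time_s: 55.65
position: [0.5373, -0.0332, 0.1434]
tcp_rot: [[-0.0, 1.0, 0.004], [1.0, 0.0, -0.001], [-0.001, 0.004, -1.0]]
force: [-0.4, -0.2, -0.0]
opening: 0.689
grasp_force: 0.0
```

Emit:
drive_tool(
  steps=[
    [65, -0.15, -0.04, 0, 0, 0, 0],
    [65, -0.35, -0.11, 0, 0, 0, 0],
    [65, -0.55, -0.17, 0, 0, 0, 0],
    [65, -0.725, -0.227, 0, 0, 0, 0],
  ],
)

```text
time_s: 56.05
position: [0.5081, -0.1207, 0.1409]
tcp_rot: [[-0.0, 1.0, -0.002], [1.0, 0.0, 0.001], [0.001, -0.002, -1.0]]
force: [-0.8, -0.5, 0.7]
opening: 0.743
grasp_force: 0.0
```

Emit:
drive_tool(
  steps=[
    [65, -0.2, -0.06, 0, 0, 0, 0],
    [65, -0.4, -0.12, 0, 0, 0, 0],
    [65, -0.6, -0.18, 0, 0, 0, 0],
    [65, -0.725, -0.227, 0, 0, 0, 0],
  ],
)

```text
time_s: 56.45
position: [0.4809, -0.2084, 0.1409]
tcp_rot: [[0.001, 1.0, -0.001], [1.0, -0.001, 0.0], [0.0, -0.001, -1.0]]
force: [-0.3, 0.4, 0.3]
opening: 0.745
grasp_force: 0.0
```

Emit:
drive_tool(
  steps=[
    [65, -0.2, -0.06, 0, 0, 0, 0],
    [65, -0.4, -0.12, 0, 0, 0, 0],
    [65, -0.6, -0.18, 0, 0, 0, 0],
    [65, -0.725, -0.227, 0, 0, 0, 0],
    [65, -0.725, -0.227, 0, 0, 0, 0],
    [65, -0.725, -0.227, 0, 0, 0, 0],
    [65, -0.725, -0.227, 0, 0, 0, 0],
  ],
)

```text
time_s: 57.15
position: [0.4544, -0.2926, 0.1414]
tcp_rot: [[-0.001, 1.0, -0.001], [1.0, 0.001, 0.001], [0.001, -0.001, -1.0]]
force: [-1.3, 0.5, 0.5]
opening: 0.743
grasp_force: 0.0
```

Emit:
drive_tool(
  steps=[
    [65, 0, 0, 0.1, 0, 0, 0],
    [65, 0, 0, 0.22, 0, 0, 0],
    [65, 0, 0, 0.34, 0, 0, 0],
    [65, 0, 0, 0.46, 0, 0, 0],
    [65, 0, 0, 0.57, 0, 0, 0],
    [65, 0, 0, 0.65, 0, 0, 0],
    [65, 0, 0, 0.65, 0, 0, 0],
    [65, 0, 0, 0.65, 0, 0, 0],
  ],
)

```text
time_s: 57.95
position: [0.4546, -0.2936, 0.0635]
tcp_rot: [[-0.001, 1.0, -0.0], [1.0, 0.001, 0.0], [0.0, -0.0, -1.0]]
force: [-0.2, 0.6, 0.1]
opening: 0.746
grasp_force: 0.0
```

Emit:
drive_tool(
  steps=[
    [30, 0, 0, 0, 0, 0, 0],
    [30, 0, 0, 0, 0, 0, 0],
    [30, 0, 0, 0, 0, 0, 0],
    [30, 0, 0, 0, 0, 0, 0],
    [30, 0, 0, 0, 0, 0, 0],
    [30, 0, 0, 0, 0, 0, 0],
  ],
)

```text
time_s: 58.55
position: [0.4545, -0.2942, 0.0641]
tcp_rot: [[-0.0, 1.0, 0.0], [1.0, 0.0, -0.0], [-0.0, 0.0, -1.0]]
force: [0.0, 0.1, 3.7]
opening: 0.495
grasp_force: 30.0
```

Emit:
drive_tool(
  steps=[
    [30, 0, 0, -0.05, 0, 0, 0],
    [30, 0, 0, -0.15, 0, 0, 0],
    [30, 0, 0, -0.25, 0, 0, 0],
    [30, 0, 0, -0.35, 0, 0, 0],
    [30, 0, 0, -0.435, 0, 0, 0],
    [30, 0, 0, -0.435, 0, 0, 0],
  ],
)

```text
time_s: 59.15
position: [0.4556, -0.2949, 0.1179]
tcp_rot: [[-0.0, 1.0, 0.003], [1.0, 0.0, -0.003], [-0.003, 0.003, -1.0]]
force: [0.3, -0.4, -2.9]
opening: 0.493
grasp_force: 30.0
```

Emit:
drive_tool(
  steps=[
    [30, 0.06, 0.02, 0, 0, 0, 0],
    [30, 0.17, 0.07, 0, 0, 0, 0],
    [30, 0.3, 0.12, 0, 0, 0, 0],
    [30, 0.43, 0.17, 0, 0, 0, 0],
    [30, 0.56, 0.22, 0, 0, 0, 0],
    [30, 0.69, 0.27, 0, 0, 0, 0],
    [30, 0.79, 0.32, 0, 0, 0, 0],
    [30, 0.85, 0.34, 0, 0, 0, 0],
  ],
)

```text
time_s: 59.95
position: [0.4957, -0.1898, 0.1155]
tcp_rot: [[-0.002, 1.0, -0.001], [1.0, 0.002, 0.001], [0.001, -0.001, -1.0]]
force: [0.5, 0.4, -2.1]
opening: 0.497
grasp_force: 30.0
```

Emit:
drive_tool(
  steps=[
    [30, 0.06, 0.02, 0, 0, 0, 0],
    [30, 0.17, 0.07, 0, 0, 0, 0],
    [30, 0.3, 0.12, 0, 0, 0, 0],
    [30, 0.43, 0.17, 0, 0, 0, 0],
    [30, 0.56, 0.22, 0, 0, 0, 0],
    [30, 0.69, 0.27, 0, 0, 0, 0],
    [30, 0.79, 0.32, 0, 0, 0, 0],
    [30, 0.85, 0.34, 0, 0, 0, 0],
  ],
)

```text
time_s: 60.75
position: [0.5368, -0.0889, 0.1159]
tcp_rot: [[-0.001, 1.0, 0.001], [1.0, 0.001, -0.0], [-0.0, 0.001, -1.0]]
force: [0.1, 0.4, -2.5]
opening: 0.496
grasp_force: 30.0
```

Emit:
drive_tool(
  steps=[
    [30, 0, 0, 0, 0, 0, 0],
    [30, 0, 0, 0.1, 0, 0, 0],
    [30, 0, 0, 0.2, 0, 0, 0],
    [30, 0, 0, 0.3, 0, 0, 0],
    [30, 0, 0, 0.36, 0, 0, 0],
    [30, 0, 0, 0.39, 0, 0, 0],
    [30, 0, 0, 0.4, 0, 0, 0],
    [30, 0, 0, 0.406, 0, 0, 0],
  ],
)

```text
time_s: 61.55
position: [0.5358, -0.09, 0.0672]
tcp_rot: [[0.0, 1.0, -0.001], [1.0, -0.0, 0.0], [0.0, -0.001, -1.0]]
force: [-1.1, -1.4, 0.8]
opening: 0.497
grasp_force: 30.0
```

Emit:
drive_tool(
  steps=[
    [30, 0, 0, 0.004, 0, 0, 0],
    [30, 0, 0, 0.006, 0, 0, 0],
    [30, 0, 0, 0.006, 0, 0, 0],
  ],
)

```text
time_s: 61.85
position: [0.5358, -0.09, 0.0671]
tcp_rot: [[-0.0, 1.0, -0.0], [1.0, 0.0, -0.0], [-0.0, -0.0, -1.0]]
force: [-3.3, -1.2, 4.4]
opening: 0.498
grasp_force: 30.0
```

Touching down. Release, rise, and go to the original viewing pose (0.541, −0.120, 0.246) for comparison.

Emit:
drive_tool(
  steps=[
    [60, 0, 0, 0, 0, 0, 0],
    [60, 0, 0, 0, 0, 0, 0],
    [60, 0, 0, 0, 0, 0, 0],
    [60, 0, 0, 0, 0, 0, 0],
    [60, 0, 0, 0, 0, 0, 0],
  ],
)

```text
time_s: 62.35
position: [0.5365, -0.0901, 0.0664]
tcp_rot: [[0.0, 1.0, 0.001], [1.0, -0.0, -0.0], [-0.0, 0.001, -1.0]]
force: [-0.1, -0.1, -0.2]
opening: 0.682
grasp_force: 0.0
```

Emit:
drive_tool(
  steps=[
    [60, 0, 0, -0.1, 0, 0, 0],
    [60, 0, 0, -0.25, 0, 0, 0],
    [60, 0, 0, -0.4, 0, 0, 0],
    [60, 0, 0, -0.6, 0, 0, 0],
    [60, 0, 0, -0.8, 0, 0, 0],
    [60, 0, 0, -1, 0, 0, 0],
    [60, 0, 0, -1, 0, 0, 0],
  ],
)

```text
time_s: 63.05
position: [0.5388, -0.0909, 0.1905]
tcp_rot: [[-0.0, 1.0, 0.008], [1.0, 0.0, -0.003], [-0.003, 0.008, -1.0]]
force: [0.4, 0.2, -0.2]
opening: 0.69
grasp_force: 0.0
```

Emit:
drive_tool(
  steps=[
    [60, -0.1, 0.04, -0.2, 0, 0, 0],
    [60, -0.25, 0.04, -0.49, 0, 0, 0],
    [60, -0.25, 0.04, -0.49, 0, 0, 0],
    [60, -0.25, 0.04, -0.49, 0, 0, 0],
    [60, -0.25, 0.04, -0.49, 0, 0, 0],
  ],
)

```text
time_s: 63.55
position: [0.5396, -0.1191, 0.2438]
tcp_rot: [[-0.0, 1.0, -0.003], [1.0, 0.0, 0.002], [0.002, -0.003, -1.0]]
force: [-0.3, 0.3, -0.1]
opening: 0.691
grasp_force: 0.0
```

```bash
python3 - <<'E'
from rig import read_state, optics
from h import *
np.set_printoptions(precision=4,suppress=True)
c=optics.capture("wrist"); cv2.imwrite("pics/w9.png",c["color"]); np.savez("w9.npz",**c)
o=load("w1"); s=optics.capture("side"); cv2.imwrite("pics/side9.png",s["color"])
print(read_state()["position"],read_state()["force"])
for n,y0,y1,z0,z1 in[("bottle",-.115,-.065,.09,.135),("spray",-.055,-.012,.09,.135),("tin",-.002,.05,.104,.109)]:
    for k,q in(("before",o),("after",c)):
        W=cloud(q); r=(abs(W[...,0]-.536)<.03)&(W[...,1]>y0)&(W[...,1]<y1)&(W[...,2]>z0)&(W[...,2]<z1); r[240:]=0
        P=W[r]; print(n,k,r.sum(),P.mean(0),P.min(0)[:2],P.max(0)[:2])
a=o["color"][0:240,226:426]; b=c["color"][0:240,226:426]
cv2.imwrite("pics/cmp.png",np.hstack([cv2.resize(x,(400,480),interpolation=cv2.INTER_CUBIC) for x in(a,b)]))
E
```

```text
[ 0.5397 -0.119   0.2436] [0.1783 0.6039 0.7852]
bottle before 2474 [ 0.5364 -0.0889  0.1153] [ 0.5148 -0.1123] [ 0.5577 -0.0687]
bottle after 2489 [ 0.5362 -0.0888  0.1152] [ 0.5145 -0.1119] [ 0.5574 -0.0686]
spray before 2113 [ 0.5365 -0.0333  0.127 ] [ 0.5183 -0.0509] [ 0.5549 -0.0154]
spray after 2137 [ 0.5364 -0.033   0.1269] [ 0.5177 -0.0508] [ 0.5545 -0.0148]
tin before 2817 [0.5338 0.0173 0.1068] [ 0.5151 -0.0003] [0.5571 0.0402]
tin after 2817 [0.5345 0.0172 0.1068] [0.5157 0.0002] [0.5577 0.0404]
```

View pics/cmp.png

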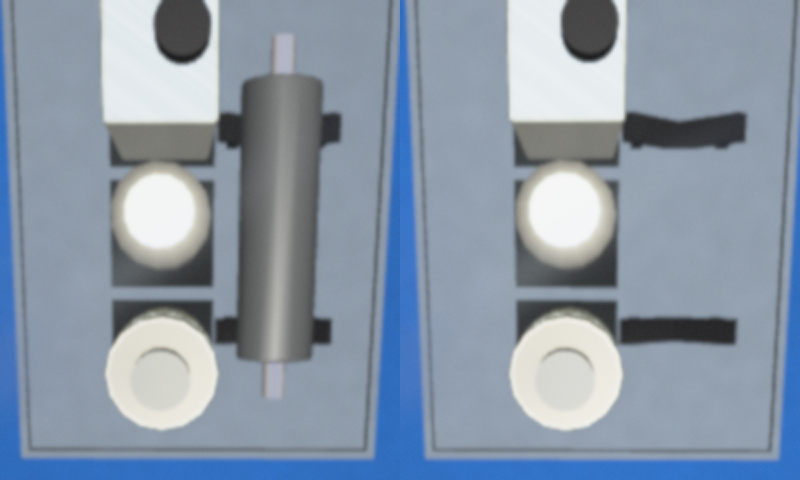

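View pics/side9.png

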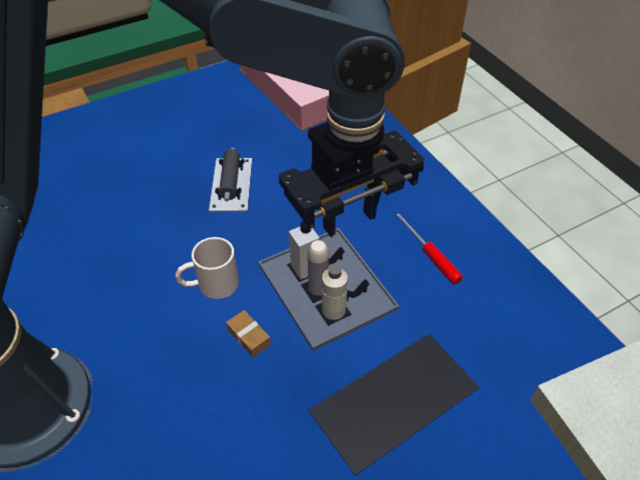

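The before and after pictures match: all three containers are upright within 1 mm of where they started, the roller lies in the cradle, and the bystanders haven't moved. Handing in.

```bash
python3 -c "
from rig import order; print(order.hand_in())"
```

```text
the job is handed in; nothing more can be done
None
```

The job is handed in at about 64 s: the roller is centred in the cradle to within 0.5 mm, all three containers stand upright within 1 mm of their starting places, and the carton, mug and screwdriver were not touched.

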